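# Set up a hand-staining line: dishes in a row, a slide carrier hung in each

### The job

Nudge all the loose dishes into the steel drip tray as one straight row with no gaps: long sides together, short ends flush against the tray's back, the first dish hard against its right-hand end. Then unclip the orange keeper bar from the slide rack, set it aside, and for each dish lift one slide carrier up out of its slot and hang it by its crossbar across the middle of that dish; spare carriers stay in the rack. Finish by clipping the keeper bar fully home on the rack again, with the row still tight; let nothing tip or fall over and leave everything else on the bench alone.

Things in the scene. Friction and masses are not known exactly. Their poses are not given: they have to be found in the camera images.
- tray: fixed steel drip tray: thin sheet 120 mm deep, 245 wide, with 40 mm high upstands along its back and right-hand end; front and left are open, level with the bench; a wire basket stands near its left end. Origin: inner corner of the upstands at bench level; x into the back upstand, y along it to the left. Row: dish centres at x -52, y 36, 108, 180 mm.
- dish_1: white open plastic staining dish: trough 104 mm long (its own x), 72 mm wide (y), 62 mm high; walls 4 mm, inside 96 x 64 x 58 mm deep; blank white label on one short end; 0.2 to 0.4 kg. Origin at the centre of its underside, z up; both ends alike. May be absent.
- dish_2: purple open plastic staining dish: trough 104 mm long (its own x), 72 mm wide (y), 62 mm high; walls 4 mm, inside 96 x 64 x 58 mm deep; blank white label on one short end; 0.2 to 0.4 kg. Origin at the centre of its underside, z up; both ends alike. May be absent.
- dish_3: pink open plastic staining dish: trough 104 mm long (its own x), 72 mm wide (y), 62 mm high; walls 4 mm, inside 96 x 64 x 58 mm deep; blank white label on one short end; 0.2 to 0.4 kg. Origin at the centre of its underside, z up; both ends alike. May be absent.
- dish_4: pale blue open plastic staining dish: trough 104 mm long (its own x), 72 mm wide (y), 62 mm high; walls 4 mm, inside 96 x 64 x 58 mm deep; blank white label on one short end; 0.2 to 0.4 kg. Origin at the centre of its underside, z up; both ends alike. May be absent.
- rack: off-white slotted slide rack, fixed: open box 190 mm long (x), 96 wide (y), walls 62 mm high; pairs of upright ribs form slots at x -54, -18, 18, 54 mm where carriers stand, frames between the ribs (7.5 mm apart), crossbars on the wall tops (z 62). A post 26 mm wide, 10 thick, rounded top at z 112, stands mid-end at x -95 and 95, a spring ball in its outer face. Origin: centre of the underside.
- carrier_1: blue slide carrier: frame 82 mm wide (y), 5 mm thick (x), 52 mm deep with two stained slides, hanging from a crossbar 116 mm long (y), 8 thick (x), 6 high; a flat grip tab 28 mm wide (y), 5 thick (x) rises from its middle to 46 mm above the crossbar's underside. Origin: middle of the crossbar's underside, z up. 60 g. Either face may look either way. May be absent.
- carrier_2: grey slide carrier: frame 82 mm wide (y), 5 mm thick (x), 52 mm deep with two stained slides, hanging from a crossbar 116 mm long (y), 8 thick (x), 6 high; a flat grip tab 28 mm wide (y), 5 thick (x) rises from its middle to 46 mm above the crossbar's underside. Origin: middle of the crossbar's underside, z up. 60 g. Either face may look either way. May be absent.
- carrier_3: blue slide carrier: frame 82 mm wide (y), 5 mm thick (x), 52 mm deep with two stained slides, hanging from a crossbar 116 mm long (y), 8 thick (x), 6 high; a flat grip tab 28 mm wide (y), 5 thick (x) rises from its middle to 46 mm above the crossbar's underside. Origin: middle of the crossbar's underside, z up. 60 g. Either face may look either way. May be absent.
- carrier_4: grey slide carrier: frame 82 mm wide (y), 5 mm thick (x), 52 mm deep with two stained slides, hanging from a crossbar 116 mm long (y), 8 thick (x), 6 high; a flat grip tab 28 mm wide (y), 5 thick (x) rises from its middle to 46 mm above the crossbar's underside. Origin: middle of the crossbar's underside, z up. 60 g. Either face may look either way. May be absent.
- keeper: orange keeper bar over the carriers: strip 216 mm long (x), 35 wide, top 36 mm above the origin, a 30 mm leg down at each end that hooks round a rack post. Origin: mid-length, level with the feet of its legs, z up. It can stand on its legs (z 0), say where the dishes stood. Clipped home, its origin is 82 mm above the rack's, x axes parallel (either way round), on the post tops. 0.11 kg.
- keeper_grip (a point): centre of the keeper bar's bow handle, 62 mm above its origin: a bar 12 mm thick (the keeper's y), 12 high, 56 long (x), with two uprights 24 mm either side of this point. The legs have about 1.5 mm play round the posts, whose rounded tops lead them in; their lips snap past the posts' spring balls in the last 12 mm: about 8 N straight up unclips the bar, 6 to 8 N straight down clips it.
- dropper: small amber dropper bottle with a black teat, 28 mm wide, 94 mm high, a bystander; origin at the centre of its underside.
- little_pot: small white pot with a green lid, 48 mm across, 52 mm high, a bystander; origin at the centre of its underside.

How it is judged:
By the outcome, as a careful person would: the job done as asked, in the order asked, and still so for the second after the job is handed in, with the robot touching nothing.
Of dish_1, dish_2, dish_3, dish_4 only 2 to 3 are there at a start; the rules pass over those that are not, and their reading is None.
Of carrier_1, carrier_2, carrier_3, carrier_4 only 3 to 4 are there at a start; the rules pass over those that are not, and their reading is None.
At some moment in a run one of dish_1, dish_2, dish_3, dish_4 may be knocked a few centimetres aside while the robot is not near it.
It also fails if it takes over 210 s, if anything falls off the work surface, if the arm or the gripper's body presses on something with over 40 N, if the wrist force passes 120 N, or if a joint passes its speed limit or range.

### The arm

A 7-joint arm with a two-finger parallel gripper is mounted at the origin on a cart in front of the work surface, level with it; the furniture and walls round the work are solid. World frame = base frame: x ahead of the robot, y to its left, z up, the work surface at z = 0. Lengths are in m, angles in rad, forces in N, time in s.
With the tool pointing down it reaches from about 0.35 to 0.9 m from the base axis. Payload 8.1 kg.
Tool frame: the origin (TCP) lies at the very end of the fingers, on their centre line; the grasp point (between the pads) lies grip_point_offset behind it (grip_point_offset is the distance from the TCP to the grasp point, in m); z points along the fingers, y is the direction in which the jaws open and shut (so a half turn about z gives the same grasp; the last joint's range is limited). The gripper opens to 92 mm and grips with 3 to 60 N. Pads are 19 mm wide; open, the fingers measure 130 mm over their backs; the gripper's body (75 mm by 190 mm) begins 47 mm behind the grasp point.
Start: joints at [1.175, 0.434, 0.025, 1.573, -0.012, 1.134, -0.075], TCP at [0.18, -0.598, 0.227] pointing down, gripper open.
Joint ranges: [-2.62, 2.62], [-0.44, 2.09], [-1.27, 1.32], [0.08, 2.57], [-1.32, 4.46], [0.12, 2], [-2.74, 2.74]. Speed limits (rad/s): [2.22, 2.22, 3.01, 3.01, 3.14, 3.14, 3.14].

### API

Orientations are given as a rotation vector (axis times angle).
In Python, from cell import * gives the robot as it stands.
- The arm moves only by the tool drive_tool, never from a script. Its argument "increments" is a list of rows, each an object of numbers: "grip": the gripper's target within -1 to 1 (shut at 1, half-way at 0, fully open at -1); "tx", "ty", "tz": the shift along the world's x, y, z normalised to -1 to 1, where 1 is 400 mm; "turn": the turn about the world's z normalised to -1 to 1, where 1 is 60 degrees. In form: [{"grip": .., "tx": .., "ty": .., "tz": .., "turn": ..}, ...]. A call has 1 to 20 rows; each row is the pose to reach, as a shift and turn from the pose measured when the call began; what a row does not reach only later rows make up. A row lasts 1/10 s, in which the tool goes at most 50 mm and 8.59 degrees, less where a joint would pass 70% of its speed; a pose out of reach is approached as far as the arm can. A call with a number of a shift or a turn outside -1 to 1 is refused whole. A call with a gripper value outside its range is refused whole. The fingers move at their own pace and stop on an object; "newtons" is the grip in N (left out, the last holds). Time passes only in rows, so rows that repeat a pose let the fingers close. It gives the time, the measured TCP pose, the force and the opening at its end, in the units of the state.
- observe(): the state, without advancing time (a new reading comes with each control period).
- get_image(name): name is "scene" or "top"; returns the picture (480x640x3 uint8, red, green, blue); there is no depth.
- camera_info(name): a dict with "fx", "fy", "cx", "cy" (pixels), "eye" and "rotation" of the camera in the world. Camera axes: x right, y down, z forward; pixel columns grow to the right and rows downward; lengths in m; the calibration is good to about 2 mm. A picture is of the moment at which its call begins. camera_info takes no time and is no camera call.
- sign_off(): hands the job in, once; it reports no verdict.
The state is a dict: "clock": time; "joints": joint angles; "dq": joint speeds; "joint_efforts": joint torques, N m; "position": TCP position; "ee_rot": TCP orientation; "force": force on the tool from outside, world axes, zero at the start; "ft_torque": the same for the moment, N m; "width": opening from 0.0 (shut) to 1.0 (fully open).
Only numpy, scipy, OpenCV 4.12 (cv2) and the standard library are available. Lean on these libraries where they do the work, as an engineer would, in place of code of your own. Each camera call takes 0.05 s, during which the arm holds its last target. There are 200 camera calls.

## Working session

There is one attempt and no reset: what is moved stays moved. The work goes in short steps, Python scripts to look and compute and a tool call to move; the robot and the scene stay as the last step left them, time stands still between calls to the robot, and variables do not carry over. Pictures are saved under pics/ and viewed, about 12 in all and at most 16, crops included, and the job is handed in when it is done.

Besides the shell and the picture viewer there is one more tool, called as name([rows], argument=value, ...), one row to a line, values as JSON. drive_tool: Moves the arm, as the interface text tells. Its arguments: {"type":"object","properties":{"increments":{"type":"array","items":{"type":"object","properties":{"grip":{"type":"number"},"tx":{"type":"number"},"ty":{"type":"number"},"tz":{"type":"number"},"turn":{"type":"number"}}}},"newtons":{"type":"number"}},"required":["increments"]}

```bash
ls; mkdir -p pics
python3 - <<'E'
from cell import *
import cv2
for n in("scene","top"):
    im=get_image(n); cv2.imwrite(f"pics/{n}0.png",im[:,:,::-1]); c=camera_info(n); print(n,c)
s=observe(); print(s)
import cell; print([k for k in dir(cell) if k[0]!='_'])
E
```

```text
pics
scene {'fx': 614.8218570737278, 'fy': 614.8218570737278, 'cx': 314.2804373101786, 'cy': 240.24139356968064, 'eye': array([-0.30135625, -0.8170108 ,  0.97533534]), 'rotation': array([-2.06283555,  0.89923405, -0.45588833])}
top {'fx': 576.4209137667367, 'fy': 576.4209137667367, 'cx': 329.00001783780175, 'cy': 240.53661661255472, 'eye': array([ 0.32137404, -0.04692576,  1.44582207]), 'rotation': array([-2.11044899,  2.14461401, -0.19036072])}
{'clock': 0.1, 'joints': array([ 1.17541036,  0.43515418,  0.02500768,  1.57397093, -0.01160011,
        1.13399537, -0.07505852]), 'dq': array([-0.00014001,  0.00023752, -0.00064725, -0.00133142,  0.00175901,
       -0.00198204, -0.00030927]), 'joint_efforts': array([ 3.93894486e-03, -6.69116592e+01,  9.88373458e-01, -3.15141785e+01,
       -6.05437509e-02,  3.73883452e-02,  2.81881449e-05]), 'position': array([ 0.18019332, -0.59800323,  0.22603691]), 'ee_rot': array([-3.10667644e+00, -4.57979737e-01,  5.33247220e-04]), 'force': array([-0.00385005,  0.30064244,  0.39791219]), 'ft_torque': array([ 0.01922544, -0.04558399, -0.03561343]), 'width': 0.9997775754420358}
['PlanningError', 'camera_info', 'get_image', 'grip_point_offset', 'observe', 'sign_off']
```

View pics/top0.png

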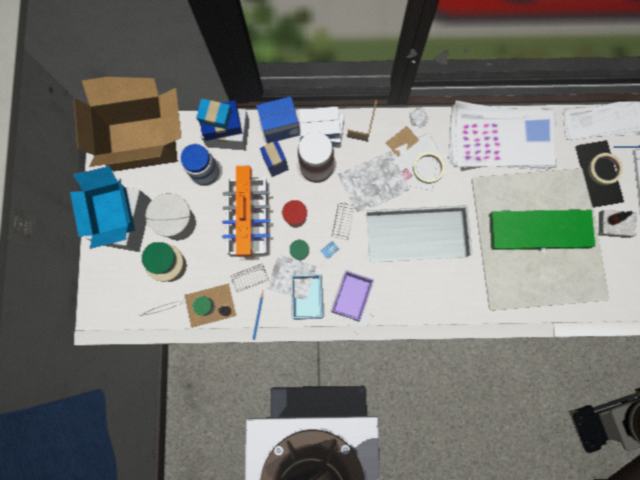

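View pics/scene0.png

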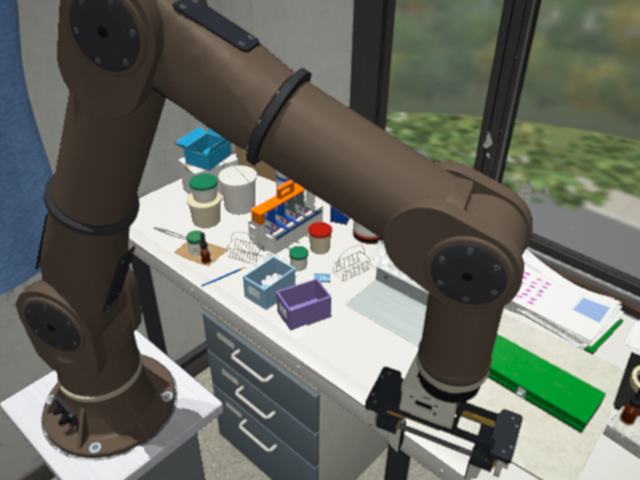

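Two dishes are present: blue at about (308,297) and purple at (352,296). The rack with its keeper is at (245,211), the tray at (368–468, 207–262), and the wire basket at (341,220). Next I'll take a crop and measure.

```bash
cat > h.py <<'E'
from cell import *
import numpy as np, cv2
def cam(n):
    c=camera_info(n); return c, cv2.Rodrigues(np.array(c["rotation"]))[0]
def ray(n,uv):
    c,R=cam(n); uv=np.atleast_2d(uv).astype(float)
    d=np.c_[(uv[:,0]-c["cx"])/c["fx"],(uv[:,1]-c["cy"])/c["fy"],np.ones(len(uv))]@R.T
    return np.array(c["eye"]),d
def plane(n,uv,z):
    e,d=ray(n,uv); return e+d*((z-e[2])/d[:,2])[:,None]
def proj(n,P):
    c,R=cam(n); q=(np.atleast_2d(P)-c["eye"])@R
    return np.c_[q[:,0]/q[:,2]*c["fx"]+c["cx"],q[:,1]/q[:,2]*c["fy"]+c["cy"]]
def hsvmask(im,lo,hi):
    return cv2.inRange(cv2.cvtColor(im,cv2.COLOR_RGB2HSV),np.array(lo),np.array(hi))
def blobs(m,amin=20):
    cs,_=cv2.findContours(m,cv2.RETR_EXTERNAL,cv2.CHAIN_APPROX_NONE)
    return sorted([c for c in cs if cv2.contourArea(c)>=amin],key=cv2.contourArea,reverse=True)
def rectz(n,c,z):
    w=plane(n,c[:,0,:],z)[:,:2]; r=cv2.minAreaRect((w*1000).astype(np.float32)); return r
E
python3 - <<'E'
from h import *
im=cv2.imread("pics/top0.png")[:,:,::-1].copy()
hsv=cv2.cvtColor(im,cv2.COLOR_RGB2HSV)
for p in [(303,280),(352,276),(245,200),(262,222),(430,240),(410,209),(467,235),(299,305),(380,305)]: print(p,im[p[1],p[0]],hsv[p[1],p[0]])
for nm,lo,hi,z in [("orange",(5,180,120),(16,255,255),.118),("purple",(118,40,60),(150,255,255),.062),("blue",(88,40,60),(104,255,255),.062)]:
    for c in blobs(hsvmask(im,lo,hi),60)[:6]:
        print(nm,cv2.boundingRect(c),[np.round(v,1) for v in rectz("top",c,z)])
cr=cv2.resize(im[150:340,180:480],None,fx=2.65,fy=2.65,interpolation=cv2.INTER_CUBIC)
cv2.imwrite("pics/c1.png",cr[:,:,::-1])
import cell;print(grip_point_offset)
E
```

```text
(303, 280) [167 170 171] [ 98   6 171]
(352, 276) [ 99  91 125] [127  69 125]
(245, 200) [149  78  35] [ 11 195 149]
(262, 222) [ 85  97 151] [115 111 151]
(430, 240) [199 207 207] [ 90  10 207]
(410, 209) [184 192 190] [ 83  11 192]
(467, 235) [91 96 94] [78 13 96]
(299, 305) [191 229 232] [ 92  45 232]
(380, 305) [221 220 218] [ 20   3 221]
orange (236, 166, 15, 89) [array([639.3, 154. ]), array([213.8,  33.4]), np.float64(0.5)]
purple (332, 271, 41, 50) [array([ 437.3, -102. ]), array([ 71. , 104.3]), np.float64(69.7)]
blue (69, 165, 67, 84) [array([667.9, 513.7]), array([201.6, 141.7]), np.float64(14.4)]
blue (292, 274, 31, 45) [array([437.5,   7.8]), array([104.2,  71.7]), np.float64(1.8)]
blue (196, 98, 35, 31) [array([906.9, 242.6]), array([86.5, 66.6]), np.float64(74.9)]
blue (321, 242, 18, 17) [array([549.9, -48.5]), array([27.6, 38.6]), np.float64(40.6)]
0.0188
```

View pics/c1.png

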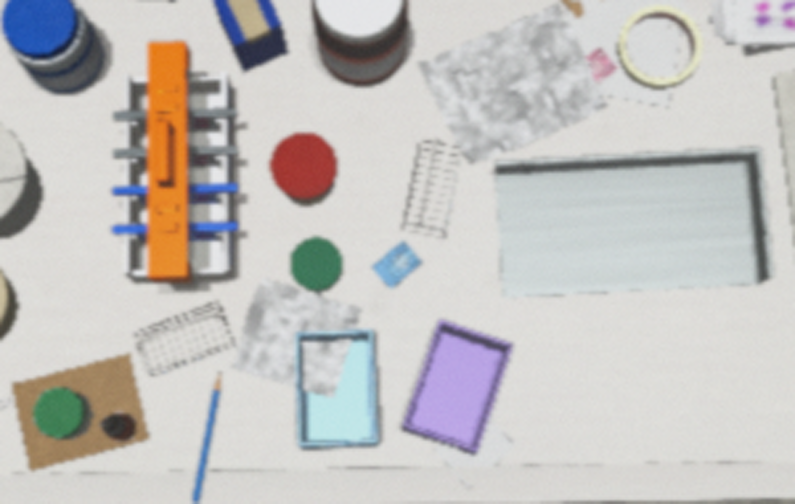

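The crop shows all four carriers: the two grey ones far (crop y≈115 and 152) and the two blue ones near (y≈190 and 229). The dishes' rim rectangles match 104x72. I'll measure the tray and rack lines next.

Run:
```python
from h import *
im=cv2.imread("pics/top0.png"); g=cv2.cvtColor(im,cv2.COLOR_BGR2GRAY).astype(float)
np.set_printoptions(linewidth=200)
for u in (385,415,445): print("col",u,list(g[200:220,u].astype(int)),'front',list(g[255:270,u].astype(int)))
for v in (222,235,250): print("row",v,'right',list(g[v,455:476].astype(int)),'left',list(g[v,360:376].astype(int)))
hs=cv2.cvtColor(im,cv2.COLOR_BGR2HSV)
# rack blue carriers' crossbars, z~.068
m=cv2.inRange(hs,(108,110,90),(122,255,255)); m[:,:215]=0;m[:,280:]=0;m[:150]=0;m[265:]=0
for c in blobs(m,6): print(cv2.boundingRect(c),[np.round(v,1) for v in rectz("top",c,.068)])
k=proj("top",[[.639,.154,.144],[.639,.154,.118],[.639-.108,.154,.118],[.639+.108,.154,.118]]);print(k)
# rack outer corners predictions
for z in (.062,):print(np.round(proj("top",[[.639+a*.095,.154+b*.048,z] for a in(-1,1) for b in(-1,1)]),1))
print(list(g[165,224:276].astype(int)));print(list(g[245,224:276].astype(int)))
```

```text
col 385 [np.int64(201), np.int64(203), np.int64(213), np.int64(218), np.int64(217), np.int64(219), np.int64(218), np.int64(219), np.int64(210), np.int64(189), np.int64(190), np.int64(152), np.int64(103), np.int64(87), np.int64(115), np.int64(173), np.int64(192), np.int64(197), np.int64(201), np.int64(202)] front [np.int64(210), np.int64(213), np.int64(211), np.int64(214), np.int64(215), np.int64(213), np.int64(200), np.int64(213), np.int64(218), np.int64(218), np.int64(221), np.int64(221), np.int64(220), np.int64(220), np.int64(220)]
col 415 [np.int64(219), np.int64(218), np.int64(219), np.int64(219), np.int64(219), np.int64(220), np.int64(218), np.int64(212), np.int64(191), np.int64(166), np.int64(113), np.int64(88), np.int64(100), np.int64(141), np.int64(186), np.int64(192), np.int64(194), np.int64(198), np.int64(201), np.int64(201)] front [np.int64(209), np.int64(209), np.int64(215), np.int64(217), np.int64(217), np.int64(217), np.int64(220), np.int64(220), np.int64(219), np.int64(219), np.int64(220), np.int64(221), np.int64(220), np.int64(220), np.int64(219)]
col 445 [np.int64(21
[... 3672 characters left out ...]
p.int64(114), np.int64(85), np.int64(94), np.int64(121), np.int64(161), np.int64(195), np.int64(199), np.int64(175), np.int64(156), np.int64(157), np.int64(152), np.int64(154), np.int64(155), np.int64(155), np.int64(156), np.int64(155), np.int64(154), np.int64(157), np.int64(156), np.int64(157), np.int64(154), np.int64(145), np.int64(126), np.int64(131), np.int64(150), np.int64(165), np.int64(169), np.int64(168), np.int64(170), np.int64(180), np.int64(205), np.int64(227), np.int64(229), np.int64(228), np.int64(220), np.int64(215), np.int64(193), np.int64(138), np.int64(98), np.int64(112), np.int64(142), np.int64(187), np.int64(211), np.int64(220), np.int64(221), np.int64(219), np.int64(221)]
```

Run:
```python
from h import *
np.set_printoptions(suppress=True,precision=4)
def line(p,z):
    w=plane("top",p,z)[:,:2]; d=w[-1]-w[0]; return w,d/np.linalg.norm(d)
B,db=line([(385,214.4),(415,213.0),(445,211.4)],0); R,dr=line([(462.3,222),(463.6,235),(465.15,250)],0)
print(B,np.degrees(np.arctan2(-db[0],db[1])),R,np.degrees(np.arctan2(dr[1],dr[0])))
t=np.linalg.solve(np.c_[db,-dr],R[0]-B[0]); C=B[0]+db*t[0]; print("corner",C)
L=plane("top",[(366.7,222),(367.6,250)],0)[:,:2]; print("left",L); print("front",plane("top",[(385,261),(445,258.5)],0)[:,:2])
```

```text
[[ 0.6487 -0.1934]
 [ 0.6511 -0.2706]
 [ 0.6541 -0.3479]] -178.0039118962686 [[ 0.6255 -0.3908]
 [ 0.5916 -0.3921]
 [ 0.5528 -0.3938]] -177.5678747365094
corner [ 0.6555 -0.3895]
left [[ 0.6295 -0.1458]
 [ 0.5568 -0.1461]]
front [[ 0.5278 -0.1894]
 [ 0.5318 -0.3416]]
```

drive_tool([
  {"tx": 0.4,"ty": 0.3,"tz": 0,"turn": 0.3,"grip": 0.3},
  {"tx": 0.4,"ty": 0.3,"tz": 0,"turn": 0.3,"grip": 0.3},
  {"tx": 0.4,"ty": 0.3,"tz": 0,"turn": 0.3,"grip": 0.3},
  {"tx": 0.526,"ty": 0.9,"tz": 0,"turn": 0.88,"grip": 0.3},
  {"tx": 0.526,"ty": 0.9,"tz": 0,"turn": 0.88,"grip": 0.3},
  {"tx": 0.526,"ty": 0.9,"tz": 0,"turn": 0.88,"grip": 0.3},
  {"tx": 0.526,"ty": 0.9,"tz": 0,"turn": 0.88,"grip": 0.3},
  {"tx": 0.526,"ty": 0.9,"tz": 0,"turn": 0.88,"grip": 0.3},
  {"tx": 0.526,"ty": 0.9,"tz": 0,"turn": 0.88,"grip": 0.3},
  {"tx": 0.526,"ty": 0.9,"tz": 0,"turn": 0.88,"grip": 0.3},
  {"tx": 0.526,"ty": 0.9,"tz": 0,"turn": 0.88,"grip": 0.3},
  {"tx": 0.526,"ty": 0.9,"tz": 0,"turn": 0.88,"grip": 0.3},
  {"tx": 0.526,"ty": 0.9,"tz": 0,"turn": 0.88,"grip": 0.3},
], newtons=20)

```text
clock: 1.4
position: [0.39, -0.2393, 0.2258]
ee_rot: [-2.581, -1.788, 0.002]
force: [0.4, 0.2, 0.2]
width: 0.351
```

```bash
cat >> h.py <<'E'
def dishes():
    im=get_image("top")
    for nm,lo,hi in [("purple",(118,40,60),(150,255,255)),("blue",(88,40,60),(104,255,255))]:
        m=hsvmask(im,lo,hi); m[:,:280]=0; m[:,480:]=0; m[:200]=0; m[335:]=0
        m=cv2.morphologyEx(m,cv2.MORPH_CLOSE,np.ones((3,3)))
        b=blobs(m,300)
        for c in b[:2]: print(nm,[np.round(v,1) for v in rectz("top",c,.062)])
    return im
E
python3 -c "
from h import *
cv2.imwrite('pics/t1.png',dishes()[:,:,::-1])"
```

```text
purple [array([ 437.3, -102.1]), array([ 70.8, 104.3]), np.float64(69.9)]
blue [array([436.7,   6.7]), array([ 71.7, 103.3]), np.float64(89.7)]
```

drive_tool([
  {"tx": 0,"ty": 0.386,"tz": 0,"turn": 0,"grip": 0.3},
  {"tx": 0,"ty": 0.386,"tz": 0,"turn": 0,"grip": 0.3},
  {"tx": 0,"ty": 0.386,"tz": 0,"turn": 0,"grip": 0.3},
  {"tx": 0,"ty": 0.386,"tz": 0,"turn": 0,"grip": 0.3},
  {"tx": 0,"ty": 0.386,"tz": 0,"turn": 0,"grip": 0.3},
  {"tx": 0,"ty": 0.386,"tz": -0.3,"turn": 0,"grip": 0.3},
  {"tx": 0,"ty": 0.386,"tz": -0.3,"turn": 0,"grip": 0.3},
  {"tx": 0,"ty": 0.386,"tz": -0.3,"turn": 0,"grip": 0.3},
  {"tx": 0,"ty": 0.386,"tz": -0.3,"turn": 0,"grip": 0.3},
])

```text
clock: 2.35
position: [0.3879, -0.0862, 0.1033]
ee_rot: [-2.58, -1.783, 0.009]
force: [0.5, -0.5, 0.9]
width: 0.348
```

drive_tool([
  {"tx": 0.006,"ty": 0.004,"tz": -0.09,"turn": 0,"grip": 0.3},
  {"tx": 0.006,"ty": 0.004,"tz": -0.18,"turn": 0,"grip": 0.3},
  {"tx": 0.006,"ty": 0.004,"tz": -0.18,"turn": 0,"grip": 0.3},
  {"tx": 0.006,"ty": 0.004,"tz": -0.18,"turn": 0,"grip": 0.3},
  {"tx": 0.006,"ty": 0.004,"tz": -0.18,"turn": 0,"grip": 0.3},
])

```text
clock: 2.85
position: [0.3917, -0.0852, 0.0331]
ee_rot: [-2.582, -1.783, 0.006]
force: [0.2, 0.2, 0.1]
width: 0.352
```

```bash
python3 -c "
from h import *
im=get_image('scene'); cv2.imwrite('pics/s1.png',cv2.resize(im[200:360,180:400],None,fx=3,fy=3)[:,:,::-1]); s=observe(); print(s['position'],s['force'],s['joints'])"
```

```text
[ 0.3917741  -0.08521581  0.03314233] [-0.17293799 -0.34459311  0.49910964] [ 0.39301773  0.4189631  -0.38918271  2.27362266  0.32456185  0.50401812
 -0.61486822]
```

View pics/s1.png

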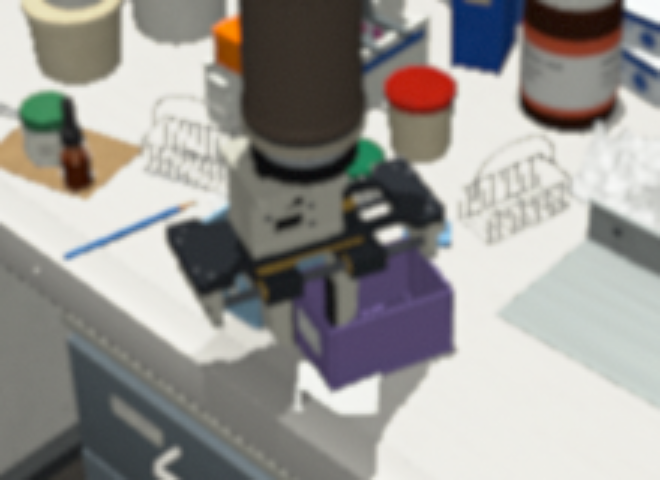

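drive_tool([
  {"tx": 0,"ty": 0,"tz": 0,"turn": 0,"grip": 1},
  {"tx": 0,"ty": 0,"tz": 0,"turn": 0,"grip": 1},
  {"tx": 0,"ty": 0,"tz": 0,"turn": 0,"grip": 1},
  {"tx": 0,"ty": 0,"tz": 0,"turn": 0,"grip": 1},
  {"tx": 0,"ty": 0,"tz": 0,"turn": 0,"grip": 1},
  {"tx": 0.002,"ty": -0.02,"tz": 0,"turn": 0.01,"grip": 1},
  {"tx": 0.006,"ty": -0.07,"tz": 0,"turn": 0.04,"grip": 1},
  {"tx": 0.01,"ty": -0.12,"tz": 0,"turn": 0.07,"grip": 1},
  {"tx": 0.014,"ty": -0.17,"tz": 0,"turn": 0.1,"grip": 1},
  {"tx": 0.018,"ty": -0.22,"tz": 0,"turn": 0.13,"grip": 1},
  {"tx": 0.022,"ty": -0.27,"tz": 0,"turn": 0.16,"grip": 1},
  {"tx": 0.027,"ty": -0.32,"tz": 0,"turn": 0.19,"grip": 1},
  {"tx": 0.031,"ty": -0.37,"tz": 0,"turn": 0.22,"grip": 1},
  {"tx": 0.035,"ty": -0.42,"tz": 0,"turn": 0.25,"grip": 1},
  {"tx": 0.04,"ty": -0.47,"tz": 0,"turn": 0.28,"grip": 1},
  {"tx": 0.045,"ty": -0.52,"tz": 0,"turn": 0.31,"grip": 1},
  {"tx": 0.05,"ty": -0.57,"tz": 0,"turn": 0.34,"grip": 1},
  {"tx": 0.053,"ty": -0.62,"tz": 0,"turn": 0.37,"grip": 1},
  {"tx": 0.056,"ty": -0.669,"tz": 0,"turn": 0.37,"grip": 1},
  {"tx": 0.056,"ty": -0.669,"tz": 0,"turn": 0.37,"grip": 1},
], newtons=25)

```text
clock: 4.9
position: [0.4148, -0.3555, 0.0335]
ee_rot: [-2.196, -2.247, 0.006]
force: [-0.4, -3.2, 5.7]
width: 0.043
```

```bash
python3 -c "
from h import *
im=dishes();im2=get_image('scene'); cv2.imwrite('pics/s2.png',np.hstack([cv2.resize(im[190:350,280:480],None,fx=2,fy=2),cv2.resize(im2[200:360,220:420],None,fx=2,fy=2)])[:,:,::-1])
s=observe(); print(s['position'],s['ee_rot'],s['force'],s['width'])"
```

```text
purple [array([ 462.3, -326.3]), array([ 33.7, 103.8]), np.float64(89.1)]
blue [array([436.7,   6.7]), array([ 71.7, 103.3]), np.float64(89.7)]
[ 0.41467103 -0.35457786  0.03348854] [-2.19524289 -2.24711835  0.00636362] [ 1.22621195 -4.13271137  3.6226123 ] 0.04177424238865682
```

View pics/s2.png

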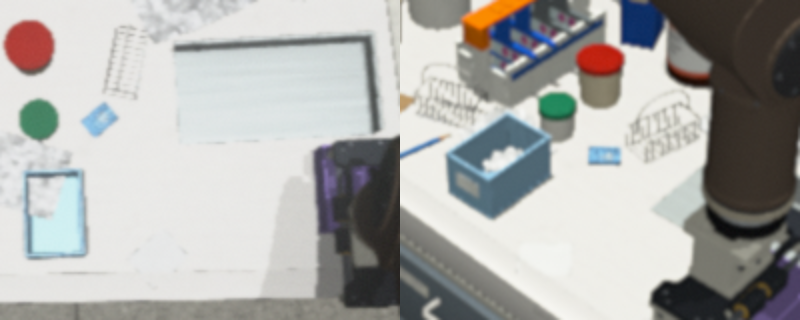

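drive_tool([
  {"tx": 0.04,"ty": 0.002,"tz": 0,"turn": 0.01,"grip": 1},
  {"tx": 0.09,"ty": 0.004,"tz": 0,"turn": 0.01,"grip": 1},
  {"tx": 0.14,"ty": 0.006,"tz": 0,"turn": 0.01,"grip": 1},
  {"tx": 0.19,"ty": 0.008,"tz": 0,"turn": 0.01,"grip": 1},
  {"tx": 0.24,"ty": 0.01,"tz": 0,"turn": 0.01,"grip": 1},
  {"tx": 0.28,"ty": 0.013,"tz": 0,"turn": 0.01,"grip": 1},
  {"tx": 0.31,"ty": 0.016,"tz": 0,"turn": 0.01,"grip": 1},
  {"tx": 0.31,"ty": 0.016,"tz": 0,"turn": 0.01,"grip": 1},
  {"tx": 0.31,"ty": 0.016,"tz": 0,"turn": 0.01,"grip": 1},
])

```text
clock: 5.9
position: [0.5394, -0.3475, 0.0334]
ee_rot: [2.182, 2.259, -0.005]
force: [2.6, 1.3, 1.0]
width: 0.044
```

```bash
python3 -c "
from h import *
im=dishes();cv2.imwrite('pics/s3.png',cv2.resize(im[190:290,350:480],None,fx=5,fy=5)[:,:,::-1])
s=observe(); print(s['position'],s['ee_rot'],s['force'],s['width'])"
```

```text
purple [array([ 583.9, -313.1]), array([109.8,  25. ]), np.float64(1.3)]
blue [array([436.7,   6.7]), array([ 71.7, 103.3]), np.float64(89.7)]
[ 0.53907635 -0.34764922  0.03341969] [ 2.18272984  2.25934486 -0.00502577] [3.12353379 0.69707536 0.99073289] 0.04131219173913683
```

View pics/s3.png

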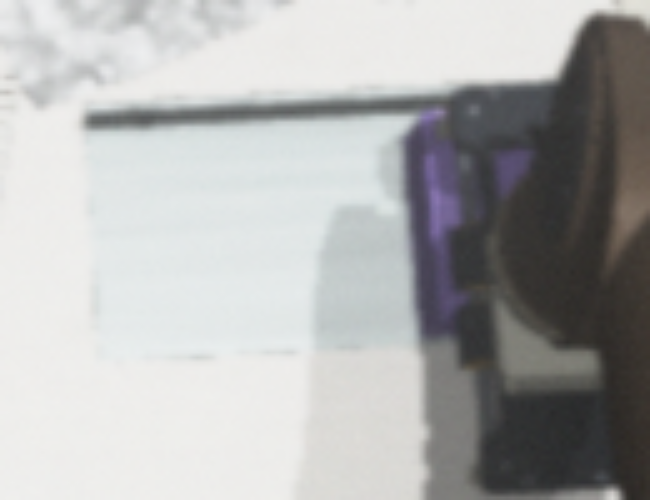

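drive_tool([
  {"tx": 0.01,"ty": 0,"tz": 0,"turn": 0,"grip": 1},
  {"tx": 0.02,"ty": 0,"tz": 0,"turn": 0,"grip": 1},
  {"tx": 0.03,"ty": 0,"tz": 0,"turn": 0,"grip": 1},
  {"tx": 0.035,"ty": 0,"tz": 0,"turn": 0,"grip": 1},
  {"tx": 0.035,"ty": 0,"tz": 0,"turn": 0,"grip": 1},
  {"tx": 0.035,"ty": 0,"tz": 0,"turn": 0,"grip": 1},
])

```text
clock: 6.55
position: [0.5511, -0.3482, 0.0334]
ee_rot: [-2.183, -2.257, 0.008]
force: [-4.1, -0.8, 5.9]
width: 0.039
```

drive_tool([
  {"tx": 0.004,"ty": -0.01,"tz": 0,"turn": 0,"grip": 1},
  {"tx": 0.004,"ty": -0.015,"tz": 0,"turn": 0,"grip": 1},
  {"tx": 0.004,"ty": -0.02,"tz": 0,"turn": 0,"grip": 1},
  {"tx": 0.004,"ty": -0.025,"tz": 0,"turn": 0,"grip": 1},
  {"tx": 0.004,"ty": -0.025,"tz": 0,"turn": 0,"grip": 1},
  {"tx": 0.004,"ty": -0.025,"tz": 0,"turn": 0,"grip": 1},
])

```text
clock: 7.15
position: [0.5509, -0.3546, 0.0334]
ee_rot: [-2.176, -2.256, 0.008]
force: [-8.1, 10.5, 12.4]
width: 0.044
```

drive_tool([
  {"tx": 0.005,"ty": -0.006,"tz": 0,"turn": 0,"grip": 1},
  {"tx": 0.01,"ty": -0.01,"tz": 0,"turn": 0,"grip": 1},
  {"tx": 0.01,"ty": -0.01,"tz": 0,"turn": 0,"grip": 1},
  {"tx": 0.01,"ty": -0.01,"tz": 0,"turn": 0,"grip": 1},
])

```text
clock: 7.55
position: [0.5508, -0.3546, 0.0333]
ee_rot: [-2.167, -2.251, 0.011]
force: [-16.4, 13.7, 19.3]
width: 0.049
```

drive_tool([
  {"tx": -0.004,"ty": 0.004,"tz": 0,"turn": 0,"grip": 0.3},
  {"tx": -0.004,"ty": 0.004,"tz": 0,"turn": 0,"grip": 0.3},
  {"tx": -0.004,"ty": 0.004,"tz": 0,"turn": 0,"grip": 0.3},
  {"tx": -0.004,"ty": 0.004,"tz": 0,"turn": 0,"grip": 0.3},
  {"tx": -0.004,"ty": 0.004,"tz": 0.12,"turn": 0,"grip": 0.3},
  {"tx": -0.004,"ty": 0.004,"tz": 0.24,"turn": 0,"grip": 0.3},
  {"tx": -0.2,"ty": 0.1,"tz": 0.32,"turn": 0,"grip": 0.3},
  {"tx": -0.35,"ty": 0.5,"tz": 0.32,"turn": 0,"grip": 0.3},
  {"tx": -0.35,"ty": 0.5,"tz": 0.32,"turn": 0,"grip": 0.3},
  {"tx": -0.35,"ty": 0.5,"tz": 0.32,"turn": 0,"grip": 0.3},
  {"tx": -0.35,"ty": 0.5,"tz": 0.32,"turn": 0,"grip": 0.3},
  {"tx": -0.35,"ty": 0.5,"tz": 0.32,"turn": 0,"grip": 0.3},
])

```text
clock: 8.75
position: [0.4082, -0.1499, 0.1618]
ee_rot: [-2.16, -2.256, 0.013]
force: [0.0, -0.6, 0.7]
width: 0.352
```

```bash
python3 -c "
from h import *
im=dishes();cv2.imwrite('pics/s4.png',cv2.resize(im[190:290,350:480],None,fx=5,fy=5)[:,:,::-1])
s=observe(); print(s['position'],s['ee_rot'],s['force'],s['width'])"
```

```text
purple [array([ 595.9, -346.2]), array([110. ,  81.2]), np.float64(3.5)]
blue [array([437.4,   7.8]), array([104.2,  71.5]), np.float64(2.0)]
[ 0.40971158 -0.15227133  0.16188658] [-2.16278991 -2.25564566  0.01269551] [ 0.57223687  0.50558381 -0.15487977] 0.3497806613379153
```

View pics/s4.png

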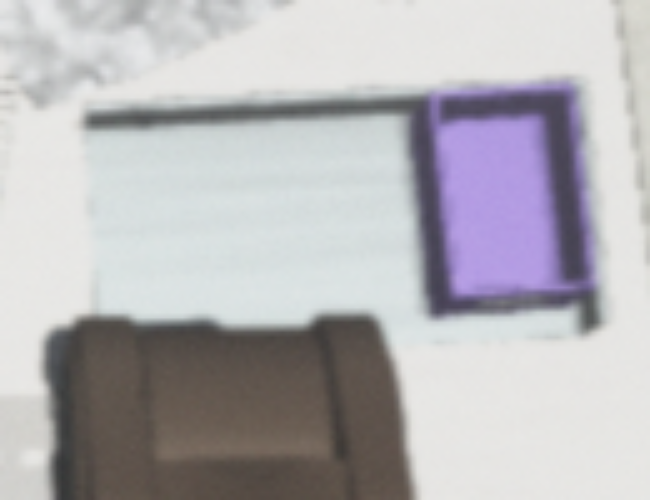

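```bash
cat >> h.py <<'E'
C=np.array([.6555,-.3895]); YT=np.radians(2.0)
def tray(a,b,z=0.):
    c,s=np.cos(YT),np.sin(YT); return np.array([C[0]+c*a-s*b,C[1]+s*a+c*b,z])
E
python3 -c "
from h import *
for a,b in [(0,0),(-.104,0),(-.104,.072),(0,.072)]:
  print(a,b,(proj('top',tray(a,b,.062))[0]-[350,190])*5, (proj('top',tray(a,b,0))[0]-[350,190])*5)"
```

```text
0 0 [583.86180381  74.24066765] [555.73519542 103.02846485]
-0.104 0 [603.78744199 281.83973994] [574.47528242 302.33997115]
-0.104 0.072 [456.28626678 289.29192339] [433.11257858 309.48878234]
0 0.072 [438.27251619  81.51988304] [416.12950716 110.01812263]
```

drive_tool([
  {"tx": -0.05,"ty": 0.2,"tz": 0,"turn": 0,"grip": 0.3},
  {"tx": -0.052,"ty": 0.396,"tz": 0,"turn": 0,"grip": 0.3},
  {"tx": -0.052,"ty": 0.396,"tz": 0,"turn": 0,"grip": 0.3},
  {"tx": -0.052,"ty": 0.396,"tz": 0,"turn": 0,"grip": 0.3},
  {"tx": -0.052,"ty": 0.396,"tz": 0,"turn": 0,"grip": 0.3},
  {"tx": -0.052,"ty": 0.396,"tz": 0,"turn": 0,"grip": 0.3},
  {"tx": -0.052,"ty": 0.396,"tz": -0.15,"turn": 0,"grip": 0.3},
  {"tx": -0.052,"ty": 0.396,"tz": -0.15,"turn": 0,"grip": 0.3},
  {"tx": -0.052,"ty": 0.396,"tz": -0.15,"turn": 0,"grip": 0.3},
])

```text
clock: 9.7
position: [0.3876, 0.005, 0.1007]
ee_rot: [-2.162, -2.252, 0.018]
force: [0.8, -0.3, 0.7]
width: 0.347
```

drive_tool([
  {"tx": 0.002,"ty": 0.002,"tz": -0.09,"turn": 0,"grip": 0.3},
  {"tx": 0.002,"ty": 0.002,"tz": -0.17,"turn": 0,"grip": 0.3},
  {"tx": 0.002,"ty": 0.002,"tz": -0.17,"turn": 0,"grip": 0.3},
  {"tx": 0.002,"ty": 0.002,"tz": -0.17,"turn": 0,"grip": 0.3},
  {"tx": 0.002,"ty": 0.002,"tz": -0.17,"turn": 0,"grip": 1},
  {"tx": 0.002,"ty": 0.002,"tz": -0.17,"turn": 0,"grip": 1},
  {"tx": 0.002,"ty": 0.002,"tz": -0.17,"turn": 0,"grip": 1},
  {"tx": 0.002,"ty": 0.002,"tz": -0.17,"turn": 0,"grip": 1},
  {"tx": 0.002,"ty": 0.002,"tz": -0.17,"turn": 0,"grip": 1},
])

```text
clock: 10.6
position: [0.3888, 0.0056, 0.0333]
ee_rot: [-2.163, -2.252, 0.017]
force: [-2.2, -1.1, 10.4]
width: 0.046
```

drive_tool([
  {"tx": 0.004,"ty": -0.03,"tz": 0,"turn": 0,"grip": 1},
  {"tx": 0.01,"ty": -0.08,"tz": 0,"turn": 0,"grip": 1},
  {"tx": 0.016,"ty": -0.13,"tz": 0,"turn": 0,"grip": 1},
  {"tx": 0.022,"ty": -0.18,"tz": 0,"turn": 0,"grip": 1},
  {"tx": 0.03,"ty": -0.23,"tz": 0,"turn": 0,"grip": 1},
  {"tx": 0.037,"ty": -0.28,"tz": 0,"turn": 0,"grip": 1},
  {"tx": 0.044,"ty": -0.33,"tz": 0,"turn": 0,"grip": 1},
  {"tx": 0.05,"ty": -0.38,"tz": 0,"turn": 0,"grip": 1},
  {"tx": 0.057,"ty": -0.43,"tz": 0,"turn": 0,"grip": 1},
  {"tx": 0.064,"ty": -0.48,"tz": 0,"turn": 0,"grip": 1},
  {"tx": 0.071,"ty": -0.53,"tz": 0,"turn": 0,"grip": 1},
  {"tx": 0.078,"ty": -0.58,"tz": 0,"turn": 0,"grip": 1},
  {"tx": 0.085,"ty": -0.63,"tz": 0,"turn": 0,"grip": 1},
  {"tx": 0.092,"ty": -0.68,"tz": 0,"turn": 0,"grip": 1},
  {"tx": 0.098,"ty": -0.7,"tz": 0,"turn": 0,"grip": 1},
  {"tx": 0.098,"ty": -0.7,"tz": 0,"turn": 0,"grip": 1},
  {"tx": 0.098,"ty": -0.7,"tz": 0,"turn": 0,"grip": 1},
])

```text
clock: 12.3
position: [0.4283, -0.274, 0.0335]
ee_rot: [-2.163, -2.253, 0.016]
force: [-1.0, -0.3, 4.1]
width: 0.043
```

```bash
python3 -c "
from h import *
im=dishes();cv2.imwrite('pics/s5.png',cv2.resize(im[190:320,350:480],None,fx=4,fy=4)[:,:,::-1])
s=observe(); print(s['position'],s['ee_rot'],s['force'],s['width'])"
```

```text
purple [array([ 595.7, -345.9]), array([110.5,  81.6]), np.float64(3.2)]
[ 0.42831996 -0.27394329  0.03357264] [-2.1629691  -2.25298415  0.01661555] [ 0.53336884 -1.03001709  4.23573915] 0.044760942486907936
```

View pics/s5.png

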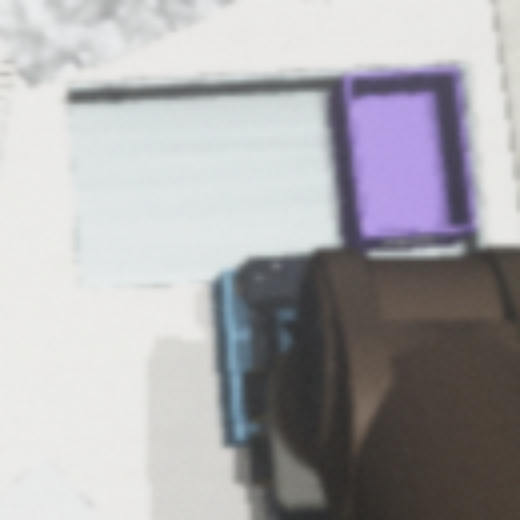

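drive_tool([
  {"tx": 0.04,"ty": 0.001,"tz": 0,"turn": 0,"grip": 1},
  {"tx": 0.09,"ty": 0.003,"tz": 0,"turn": 0,"grip": 1},
  {"tx": 0.14,"ty": 0.005,"tz": 0,"turn": 0,"grip": 1},
  {"tx": 0.19,"ty": 0.007,"tz": 0,"turn": 0,"grip": 1},
  {"tx": 0.24,"ty": 0.009,"tz": 0,"turn": 0,"grip": 1},
  {"tx": 0.27,"ty": 0.01,"tz": 0,"turn": 0,"grip": 1},
  {"tx": 0.285,"ty": 0.01,"tz": 0,"turn": 0,"grip": 1},
  {"tx": 0.295,"ty": 0.01,"tz": 0,"turn": 0,"grip": 1},
  {"tx": 0.3,"ty": 0.01,"tz": 0,"turn": 0,"grip": 1},
  {"tx": 0.302,"ty": 0.01,"tz": 0,"turn": 0,"grip": 1},
  {"tx": 0.302,"ty": 0.01,"tz": 0,"turn": 0,"grip": 1},
  {"tx": 0.302,"ty": 0.01,"tz": 0,"turn": 0,"grip": 1},
])

```text
clock: 13.55
position: [0.548, -0.2691, 0.0336]
ee_rot: [-2.161, -2.253, 0.019]
force: [-4.0, 0.9, 6.1]
width: 0.042
```

Contact with the back, where expected. Next I push right.

drive_tool([
  {"tx": 0.002,"ty": -0.01,"tz": 0,"turn": 0,"grip": 1},
  {"tx": 0.003,"ty": -0.02,"tz": 0,"turn": 0,"grip": 1},
  {"tx": 0.003,"ty": -0.027,"tz": 0,"turn": 0,"grip": 1},
  {"tx": 0.004,"ty": -0.034,"tz": 0,"turn": 0,"grip": 1},
  {"tx": 0.004,"ty": -0.038,"tz": 0,"turn": 0,"grip": 1},
  {"tx": 0.004,"ty": -0.038,"tz": 0,"turn": 0,"grip": 1},
  {"tx": 0.004,"ty": -0.038,"tz": 0,"turn": 0,"grip": 1},
])

```text
clock: 14.25
position: [0.5463, -0.2796, 0.0333]
ee_rot: [-2.151, -2.251, 0.022]
force: [-12.5, 11.4, 14.3]
width: 0.059
```

drive_tool([
  {"tx": 0.005,"ty": -0.006,"tz": 0,"turn": -0.01,"grip": 1},
  {"tx": 0.008,"ty": -0.01,"tz": 0,"turn": -0.02,"grip": 1},
  {"tx": 0.008,"ty": -0.01,"tz": 0,"turn": -0.02,"grip": 1},
  {"tx": 0.008,"ty": -0.01,"tz": 0,"turn": -0.02,"grip": 1},
])

```text
clock: 14.65
position: [0.5462, -0.2794, 0.0333]
ee_rot: [-2.166, -2.226, 0.025]
force: [-13.6, 10.3, 16.6]
width: 0.062
```

drive_tool([
  {"tx": -0.004,"ty": 0.004,"tz": 0,"turn": 0,"grip": 0.3},
  {"tx": -0.004,"ty": 0.004,"tz": 0,"turn": 0,"grip": 0.3},
  {"tx": -0.004,"ty": 0.004,"tz": 0,"turn": 0,"grip": 0.3},
  {"tx": -0.004,"ty": 0.004,"tz": 0,"turn": 0,"grip": 0.3},
  {"tx": -0.004,"ty": 0.004,"tz": 0.12,"turn": 0,"grip": 0.3},
  {"tx": -0.004,"ty": 0.004,"tz": 0.24,"turn": 0,"grip": 0.3},
  {"tx": -0.2,"ty": 0.1,"tz": 0.32,"turn": 0,"grip": 0.3},
  {"tx": -0.35,"ty": 0.4,"tz": 0.32,"turn": 0,"grip": 1},
  {"tx": -0.35,"ty": 0.4,"tz": 0.32,"turn": 0,"grip": 1},
  {"tx": -0.35,"ty": 0.4,"tz": 0.32,"turn": 0,"grip": 1},
  {"tx": -0.35,"ty": 0.4,"tz": 0.32,"turn": 0,"grip": 1},
  {"tx": -0.35,"ty": 0.4,"tz": 0.32,"turn": 0,"grip": 1},
])

```text
clock: 15.85
position: [0.4051, -0.1177, 0.1619]
ee_rot: [-2.163, -2.23, 0.026]
force: [1.7, -0.4, 0.1]
width: 0.008
```

```bash
python3 -c "
from h import *
im=dishes();cv2.imwrite('pics/s6.png',cv2.resize(im[195:275,360:480],None,fx=6,fy=6,interpolation=cv2.INTER_CUBIC)[:,:,::-1])
s=observe(); print(s['position'],s['ee_rot'],s['force'],s['width'])"
```

```text
purple [array([ 595.9, -345.8]), array([109.9,  81.7]), np.float64(3.2)]
blue [array([ 591.6, -267.9]), array([110.4,  82. ]), np.float64(7.1)]
[ 0.40636602 -0.11939376  0.16175907] [-2.16565664 -2.22871769  0.02556564] [ 0.57316239 -0.51312841  0.24895189] 0.002089701094575436
```

View pics/s6.png

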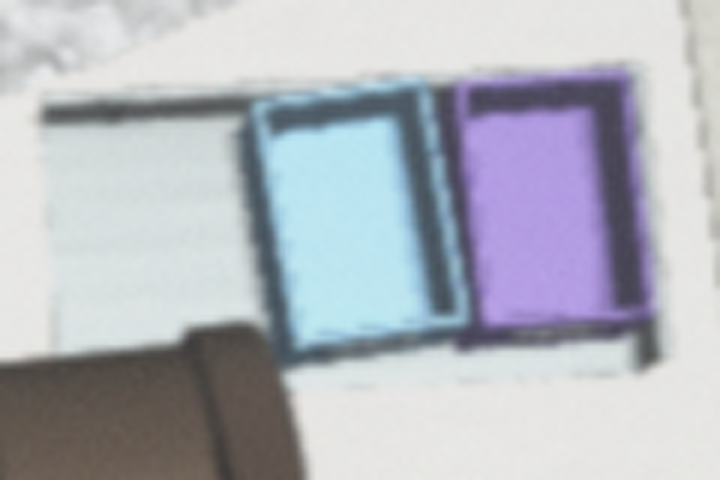

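drive_tool([
  {"tx": 0.25,"ty": -0.1,"tz": 0,"turn": 0,"grip": 1},
  {"tx": 0.522,"ty": -0.189,"tz": 0,"turn": 0,"grip": 1},
  {"tx": 0.522,"ty": -0.189,"tz": 0,"turn": 0,"grip": 1},
  {"tx": 0.522,"ty": -0.189,"tz": 0,"turn": 0,"grip": 1},
  {"tx": 0.522,"ty": -0.189,"tz": 0,"turn": 0,"grip": 1},
  {"tx": 0.522,"ty": -0.189,"tz": 0,"turn": 0,"grip": 1},
  {"tx": 0.522,"ty": -0.189,"tz": 0,"turn": 0,"grip": 1},
  {"tx": 0.522,"ty": -0.189,"tz": -0.1,"turn": 0,"grip": 1},
  {"tx": 0.522,"ty": -0.189,"tz": -0.2,"turn": 0,"grip": 1},
  {"tx": 0.522,"ty": -0.189,"tz": -0.3,"turn": 0,"grip": 1},
  {"tx": 0.522,"ty": -0.189,"tz": -0.345,"turn": 0,"grip": 1},
  {"tx": 0.522,"ty": -0.189,"tz": -0.345,"turn": 0,"grip": 1},
])

```text
clock: 17.1
position: [0.6128, -0.1951, 0.0215]
ee_rot: [-2.163, -2.226, 0.03]
force: [-0.6, 1.2, -0.2]
width: 0.001
```

drive_tool([
  {"tx": 0,"ty": -0.03,"tz": 0,"turn": 0,"grip": 1},
  {"tx": 0,"ty": -0.055,"tz": 0,"turn": 0,"grip": 1},
  {"tx": 0,"ty": -0.07,"tz": 0,"turn": 0,"grip": 1},
  {"tx": 0,"ty": -0.08,"tz": 0,"turn": 0,"grip": 1},
  {"tx": 0,"ty": -0.09,"tz": 0,"turn": 0,"grip": 1},
  {"tx": 0,"ty": -0.095,"tz": 0,"turn": 0,"grip": 1},
  {"tx": 0,"ty": -0.095,"tz": 0,"turn": 0,"grip": 1},
])

```text
clock: 17.8
position: [0.6133, -0.2327, 0.0219]
ee_rot: [-2.163, -2.226, 0.028]
force: [1.2, 2.0, 1.1]
width: 0.006
```

drive_tool([
  {"tx": 0,"ty": -0.006,"tz": 0,"turn": 0,"grip": 1},
  {"tx": 0,"ty": -0.012,"tz": 0,"turn": 0,"grip": 1},
  {"tx": 0,"ty": -0.018,"tz": 0,"turn": 0,"grip": 1},
  {"tx": 0,"ty": -0.018,"tz": 0,"turn": 0,"grip": 1},
  {"tx": 0,"ty": -0.018,"tz": 0,"turn": 0,"grip": 1},
])

```text
clock: 18.3
position: [0.6131, -0.2369, 0.0218]
ee_rot: [-2.158, -2.226, 0.026]
force: [-2.2, 11.7, 4.7]
width: 0.006
```

drive_tool([
  {"tx": 0,"ty": 0.08,"tz": 0,"turn": 0,"grip": 1},
  {"tx": 0,"ty": 0.08,"tz": 0.1,"turn": 0,"grip": 1},
  {"tx": 0,"ty": 0.1,"tz": 0.35,"turn": 0,"grip": 1},
  {"tx": -0.1,"ty": 0.15,"tz": 0.35,"turn": 0,"grip": 1},
  {"tx": -0.3,"ty": 0.15,"tz": 0.35,"turn": 0,"grip": 1},
  {"tx": -0.52,"ty": 0.2,"tz": 0.35,"turn": 0,"grip": 1},
  {"tx": -0.52,"ty": 0.2,"tz": 0.35,"turn": 0,"grip": 1},
  {"tx": -0.52,"ty": 0.2,"tz": 0.35,"turn": 0,"grip": 1},
  {"tx": -0.52,"ty": 0.2,"tz": 0.35,"turn": 0,"grip": 1},
  {"tx": -0.52,"ty": 0.2,"tz": 0.35,"turn": 0,"grip": 1},
])

```text
clock: 19.3
position: [0.4049, -0.1582, 0.1622]
ee_rot: [-2.161, -2.226, 0.027]
force: [0.9, 0.2, 0.6]
width: 0.003
```

```bash
python3 -c "
from h import *
im=dishes();cv2.imwrite('pics/s7.png',cv2.resize(im[195:275,360:480],None,fx=6,fy=6,interpolation=cv2.INTER_CUBIC)[:,:,::-1])
s=observe(); print(s['position'],s['ee_rot'],s['force'],s['width'])"
```

```text
purple [array([ 594.7, -355.4]), array([111.2,  72.7]), np.float64(1.1)]
blue [array([ 589.2, -279.5]), array([111.7,  79.1]), np.float64(1.9)]
[ 0.40588555 -0.15799269  0.16213036] [-2.1608781  -2.2260972   0.02558736] [ 0.89035501 -0.52342629 -0.252628  ] 0.005870698345115197
```

View pics/s7.png

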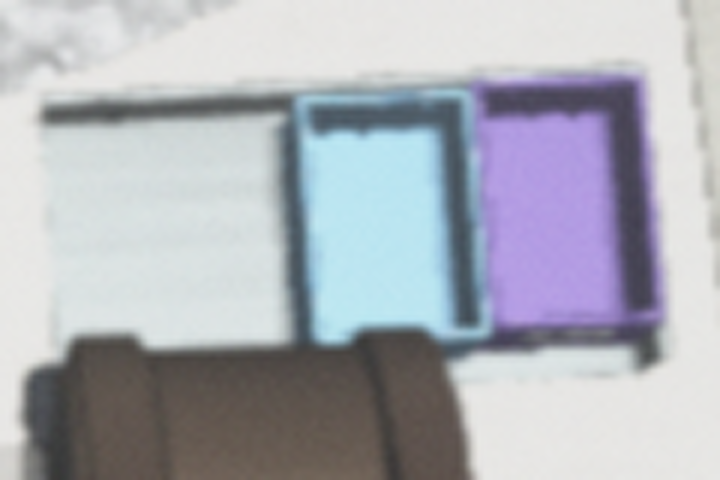

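drive_tool([
  {"tx": 0.1,"ty": -0.15,"tz": 0,"turn": 0,"grip": 1},
  {"tx": 0.19,"ty": -0.313,"tz": 0,"turn": 0,"grip": 1},
  {"tx": 0.19,"ty": -0.313,"tz": 0,"turn": 0,"grip": 1},
  {"tx": 0.19,"ty": -0.313,"tz": 0,"turn": 0,"grip": 1},
  {"tx": 0.19,"ty": -0.313,"tz": 0,"turn": 0,"grip": 1},
  {"tx": 0.19,"ty": -0.313,"tz": -0.12,"turn": 0,"grip": 1},
  {"tx": 0.19,"ty": -0.313,"tz": -0.24,"turn": 0,"grip": 1},
  {"tx": 0.19,"ty": -0.313,"tz": -0.345,"turn": 0,"grip": 1},
  {"tx": 0.19,"ty": -0.313,"tz": -0.345,"turn": 0,"grip": 1},
  {"tx": 0.22,"ty": -0.313,"tz": -0.345,"turn": 0,"grip": 1},
  {"tx": 0.24,"ty": -0.313,"tz": -0.345,"turn": 0,"grip": 1},
  {"tx": 0.255,"ty": -0.313,"tz": -0.345,"turn": 0,"grip": 1},
  {"tx": 0.265,"ty": -0.313,"tz": -0.345,"turn": 0,"grip": 1},
  {"tx": 0.275,"ty": -0.313,"tz": -0.345,"turn": 0,"grip": 1},
  {"tx": 0.275,"ty": -0.313,"tz": -0.345,"turn": 0,"grip": 1},
])

```text
clock: 20.85
position: [0.5166, -0.2832, 0.0246]
ee_rot: [-2.161, -2.227, 0.025]
force: [0.4, 0.7, -0.4]
width: 0.007
```

drive_tool([
  {"tx": 0.01,"ty": 0,"tz": 0,"turn": 0,"grip": 1},
  {"tx": 0.02,"ty": 0,"tz": 0,"turn": 0,"grip": 1},
  {"tx": 0.03,"ty": 0,"tz": 0,"turn": 0,"grip": 1},
  {"tx": 0.04,"ty": 0,"tz": 0,"turn": 0,"grip": 1},
  {"tx": 0.04,"ty": 0,"tz": 0,"turn": 0,"grip": 1},
  {"tx": 0.04,"ty": 0,"tz": 0,"turn": 0,"grip": 1},
])

```text
clock: 21.45
position: [0.5274, -0.2834, 0.0244]
ee_rot: [-2.158, -2.221, 0.036]
force: [-20.4, 2.6, 18.1]
width: 0.006
```

drive_tool([
  {"tx": -0.04,"ty": 0,"tz": 0,"turn": 0,"grip": 1},
  {"tx": -0.04,"ty": -0.09,"tz": 0,"turn": 0,"grip": 1},
  {"tx": -0.04,"ty": -0.18,"tz": 0,"turn": 0,"grip": 1},
  {"tx": -0.04,"ty": -0.18,"tz": 0,"turn": 0,"grip": 1},
  {"tx": -0.015,"ty": -0.18,"tz": 0,"turn": 0,"grip": 1},
  {"tx": 0,"ty": -0.18,"tz": 0,"turn": 0,"grip": 1},
  {"tx": 0.008,"ty": -0.18,"tz": 0,"turn": 0,"grip": 1},
  {"tx": 0.016,"ty": -0.18,"tz": 0,"turn": 0,"grip": 1},
  {"tx": 0.016,"ty": -0.18,"tz": 0,"turn": 0,"grip": 1},
  {"tx": 0.016,"ty": -0.18,"tz": 0,"turn": 0,"grip": 1},
])

```text
clock: 22.45
position: [0.5296, -0.3544, 0.0245]
ee_rot: [-2.152, -2.216, 0.045]
force: [-19.4, 1.8, 14.5]
width: 0.003
```

drive_tool([
  {"tx": -0.05,"ty": 0,"tz": 0,"turn": 0,"grip": 1},
  {"tx": -0.06,"ty": 0,"tz": 0.1,"turn": 0,"grip": 1},
  {"tx": -0.06,"ty": 0,"tz": 0.45,"turn": 0,"grip": 1},
  {"tx": -0.06,"ty": 0,"tz": 0.45,"turn": 0,"grip": 1},
  {"tx": -0.06,"ty": 0,"tz": 0.45,"turn": 0,"grip": 1},
  {"tx": -0.06,"ty": 0.2,"tz": 0.45,"turn": 0.15,"grip": 0.2},
  {"tx": -0.06,"ty": 0.9,"tz": 0.45,"turn": 0.74,"grip": 0.2},
  {"tx": -0.06,"ty": 0.9,"tz": 0.45,"turn": 0.74,"grip": 0.2},
  {"tx": -0.06,"ty": 0.9,"tz": 0.45,"turn": 0.74,"grip": 0.2},
  {"tx": -0.06,"ty": 0.9,"tz": 0.45,"turn": 0.74,"grip": 0.2},
  {"tx": -0.06,"ty": 0.9,"tz": 0.45,"turn": 0.74,"grip": 0.2},
  {"tx": -0.06,"ty": 0.9,"tz": 0.45,"turn": 0.74,"grip": 0.2},
  {"tx": -0.06,"ty": 0.9,"tz": 0.45,"turn": 0.74,"grip": 0.2},
  {"tx": -0.06,"ty": 0.9,"tz": 0.45,"turn": 0.74,"grip": 0.2},
  {"tx": -0.06,"ty": 0.9,"tz": 0.45,"turn": 0.74,"grip": 0.2},
])

```text
clock: 23.95
position: [0.5057, 0.0053, 0.2044]
ee_rot: [-1.159, -2.879, 0.074]
force: [0.1, 0.1, 0.5]
width: 0.399
```

```bash
cat >> h.py <<'E'
def st():
    s=observe(); R=cv2.Rodrigues(np.array(s['ee_rot']))[0]
    print('pos',np.round(s['position'],4),'jawyaw',round(float(np.degrees(np.arctan2(R[1,1],R[0,1]))),2),'tilt',np.round(R[:2,2],3),'F',np.round(s['force'],1),'w',round(s['width'],3),'j',np.round(s['joints'],2))
def keeper(im=None,z=.118):
    im=get_image("top") if im is None else im
    for c in blobs(hsvmask(im,(5,150,90),(16,255,255)),100)[:2]: print('orange',[np.round(v,1) for v in rectz("top",c,z)])
    return im
E
python3 -c "
from h import *
st(); im=dishes(); keeper(im)"
```

```text
pos [0.5057 0.0053 0.2044] jawyaw 46.17 tilt [-0.052 -0.03 ] F [0.1 0.1 0.5] w 0.399 j [ 0.54  0.45 -0.91  1.79  0.39  1.16  0.29]
purple [array([ 598.6, -354.9]), array([108.3,  72.4]), np.float64(1.7)]
blue [array([ 595.1, -279.6]), array([109.7,  78.7]), np.float64(1.4)]
orange [array([638.4, 155.2]), array([216.6,  35.8]), np.float64(0.5)]
```

drive_tool([
  {"tx": 0.1,"ty": 0.1,"tz": 0.02,"turn": 0.14,"grip": 0.2},
  {"tx": 0.333,"ty": 0.371,"tz": 0.02,"turn": 0.74,"grip": 0.2},
  {"tx": 0.333,"ty": 0.371,"tz": 0.02,"turn": 0.74,"grip": 0.2},
  {"tx": 0.333,"ty": 0.371,"tz": 0.02,"turn": 0.74,"grip": 0.2},
  {"tx": 0.333,"ty": 0.371,"tz": 0.02,"turn": 0.74,"grip": 0.2},
  {"tx": 0.333,"ty": 0.371,"tz": 0.02,"turn": 0.74,"grip": 0.2},
  {"tx": 0.333,"ty": 0.371,"tz": 0.02,"turn": 0.74,"grip": 0.2},
  {"tx": 0.333,"ty": 0.371,"tz": 0.02,"turn": 0.74,"grip": 0.2},
  {"tx": 0.333,"ty": 0.371,"tz": 0.02,"turn": 0.74,"grip": 0.2},
  {"tx": 0.333,"ty": 0.371,"tz": 0.02,"turn": 0.74,"grip": 0.2},
])

```text
clock: 25.0
position: [0.639, 0.1517, 0.2127]
ee_rot: [0.008, -3.124, 0.092]
force: [-0.6, -1.6, -0.7]
width: 0.397
```

```bash
python3 -c "
from h import *
st()"
```

```text
pos [0.639  0.1517 0.2127] jawyaw 90.31 tilt [-0.016 -0.059] F [-0.6 -1.6 -0.7] w 0.397 j [ 0.22  0.71 -1.    1.42  0.63  1.38  0.76]
```

drive_tool([
  {"tx": 0,"ty": 0.005,"tz": -0.08,"turn": 0,"grip": 0.2},
  {"tx": 0,"ty": 0.005,"tz": -0.15,"turn": 0,"grip": 0.2},
  {"tx": 0,"ty": 0.005,"tz": -0.2,"turn": 0,"grip": 0.2},
  {"tx": 0,"ty": 0.005,"tz": -0.216,"turn": 0,"grip": 0.2},
  {"tx": 0,"ty": 0.005,"tz": -0.216,"turn": 0,"grip": 0.2},
  {"tx": 0,"ty": 0.005,"tz": -0.216,"turn": 0,"grip": 1},
  {"tx": 0,"ty": 0.005,"tz": -0.216,"turn": 0,"grip": 1},
  {"tx": 0,"ty": 0.005,"tz": -0.216,"turn": 0,"grip": 1},
  {"tx": 0,"ty": 0.005,"tz": -0.216,"turn": 0,"grip": 1},
  {"tx": 0,"ty": 0.005,"tz": -0.216,"turn": 0,"grip": 1},
])

```text
clock: 26.0
position: [0.6393, 0.1538, 0.1271]
ee_rot: [0.008, -3.125, 0.092]
force: [-1.0, -0.0, 5.2]
width: 0.123
```

```bash
python3 -c "
from h import *
st()"
```

```text
pos [0.6393 0.1538 0.1271] jawyaw 90.3 tilt [-0.015 -0.059] F [-1.  -0.   5.2] w 0.123 j [ 0.2   0.79 -0.95  1.52  0.7   1.24  0.7 ]
```

drive_tool([
  {"tx": 0,"ty": 0,"tz": 0.01,"turn": 0,"grip": 1},
  {"tx": 0,"ty": 0,"tz": 0.02,"turn": 0,"grip": 1},
  {"tx": 0,"ty": 0,"tz": 0.03,"turn": 0,"grip": 1},
  {"tx": 0,"ty": 0,"tz": 0.04,"turn": 0,"grip": 1},
  {"tx": 0,"ty": 0,"tz": 0.06,"turn": 0,"grip": 1},
  {"tx": 0,"ty": 0,"tz": 0.1,"turn": 0,"grip": 1},
  {"tx": 0,"ty": 0,"tz": 0.15,"turn": 0,"grip": 1},
  {"tx": 0,"ty": 0,"tz": 0.25,"turn": 0,"grip": 1},
  {"tx": 0,"ty": 0,"tz": 0.25,"turn": 0,"grip": 1},
])

```text
clock: 26.9
position: [0.6408, 0.1558, 0.2323]
ee_rot: [0.007, -3.132, 0.086]
force: [-0.4, 1.4, -1.2]
width: 0.127
```

```bash
python3 -c "
from h import *
st(); keeper(None,.22)
im=get_image('scene');cv2.imwrite('pics/s8.png',cv2.resize(im[100:320,200:420],None,fx=2.5,fy=2.5)[:,:,::-1])"
```

```text
pos [0.6408 0.1558 0.2323] jawyaw 90.28 tilt [-0.009 -0.055] F [-0.4  1.4 -1.2] w 0.127 j [ 0.22  0.7  -1.    1.39  0.62  1.41  0.77]
orange [array([567.7, 157.5]), array([53.5, 34.7]), np.float64(0.9)]
```

View pics/s8.png

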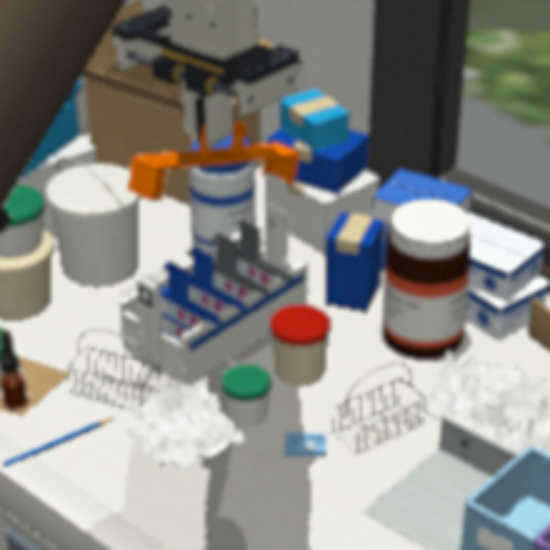

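drive_tool([
  {"tx": -0.1,"ty": -0.1,"tz": 0.02,"turn": -0.1,"grip": 1},
  {"tx": -0.502,"ty": -0.614,"tz": 0.02,"turn": -0.75,"grip": 1},
  {"tx": -0.502,"ty": -0.614,"tz": 0.02,"turn": -0.75,"grip": 1},
  {"tx": -0.502,"ty": -0.614,"tz": 0.02,"turn": -0.75,"grip": 1},
  {"tx": -0.502,"ty": -0.614,"tz": 0.02,"turn": -0.75,"grip": 1},
  {"tx": -0.502,"ty": -0.614,"tz": 0.02,"turn": -0.75,"grip": 1},
  {"tx": -0.502,"ty": -0.614,"tz": 0.02,"turn": -0.75,"grip": 1},
  {"tx": -0.502,"ty": -0.614,"tz": 0.02,"turn": -0.75,"grip": 1},
  {"tx": -0.502,"ty": -0.614,"tz": 0.02,"turn": -0.75,"grip": 1},
  {"tx": -0.502,"ty": -0.614,"tz": 0.02,"turn": -0.75,"grip": 1},
  {"tx": -0.502,"ty": -0.614,"tz": 0.02,"turn": -0.75,"grip": 1},
])

```text
clock: 28.1
position: [0.4392, -0.0901, 0.2358]
ee_rot: [-1.178, -2.874, 0.074]
force: [-0.4, 0.2, -1.6]
width: 0.126
```

drive_tool([
  {"tx": 0,"ty": 0,"tz": 0,"turn": -0.75,"grip": 1},
  {"tx": 0,"ty": 0,"tz": 0,"turn": -0.75,"grip": 1},
  {"tx": 0,"ty": 0,"tz": 0,"turn": -0.75,"grip": 1},
  {"tx": 0,"ty": 0,"tz": 0,"turn": -0.75,"grip": 1},
  {"tx": 0,"ty": 0,"tz": 0,"turn": -0.75,"grip": 1},
  {"tx": 0,"ty": 0,"tz": 0,"turn": -0.75,"grip": 1},
  {"tx": 0,"ty": 0,"tz": 0,"turn": -0.75,"grip": 1},
  {"tx": 0,"ty": 0,"tz": -0.12,"turn": -0.75,"grip": 1},
  {"tx": 0,"ty": 0,"tz": -0.24,"turn": -0.75,"grip": 1},
  {"tx": 0,"ty": 0,"tz": -0.36,"turn": -0.75,"grip": 1},
  {"tx": 0,"ty": 0,"tz": -0.42,"turn": -0.75,"grip": 1},
  {"tx": 0,"ty": 0,"tz": -0.42,"turn": -0.75,"grip": 1},
])

```text
clock: 29.3
position: [0.4373, -0.0893, 0.0652]
ee_rot: [-2.169, -2.195, 0.051]
force: [0.4, 0.1, -0.8]
width: 0.128
```

```bash
python3 -c "
from h import *
st()
im=get_image('scene');cv2.imwrite('pics/s9.png',cv2.resize(im[200:400,200:440],None,fx=2.5,fy=2.5)[:,:,::-1])"
```

```text
pos [ 0.4373 -0.0893  0.0652] jawyaw 0.72 tilt [-0.063  0.016] F [ 0.4  0.1 -0.8] w 0.128 j [ 0.62  0.5  -0.7   2.08  0.43  0.78 -0.34]
```

View pics/s9.png

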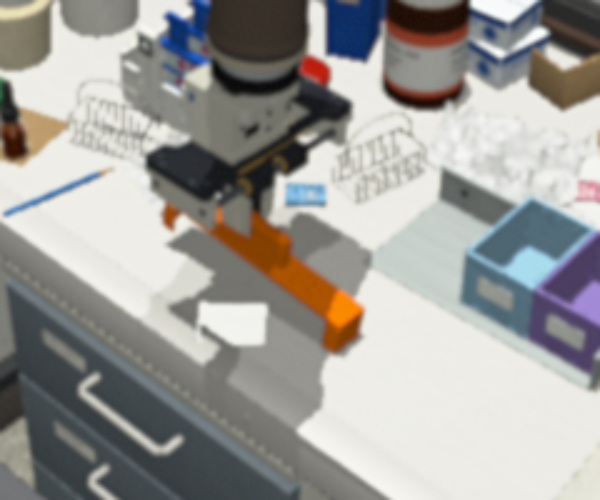

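drive_tool([
  {"tx": 0,"ty": 0,"tz": -0.02,"turn": 0,"grip": 1},
  {"tx": 0,"ty": 0,"tz": -0.035,"turn": 0,"grip": 1},
  {"tx": 0,"ty": 0,"tz": -0.045,"turn": 0,"grip": 1},
  {"tx": 0,"ty": 0,"tz": -0.05,"turn": 0,"grip": 1},
  {"tx": 0,"ty": 0,"tz": -0.053,"turn": 0,"grip": 1},
  {"tx": 0,"ty": 0,"tz": -0.053,"turn": 0,"grip": 1},
])

```text
clock: 29.95
position: [0.4395, -0.0894, 0.048]
ee_rot: [-2.173, -2.198, 0.049]
force: [-7.5, 0.1, 30.1]
width: 0.127
```

drive_tool([
  {"tx": 0,"ty": 0,"tz": 0,"turn": 0,"grip": 0.5},
  {"tx": 0,"ty": 0,"tz": 0,"turn": 0,"grip": 0.2},
  {"tx": 0,"ty": 0,"tz": 0,"turn": 0,"grip": 0.2},
  {"tx": 0,"ty": 0,"tz": 0,"turn": 0,"grip": 0.2},
  {"tx": 0,"ty": 0,"tz": 0.1,"turn": 0,"grip": 0.2},
  {"tx": 0,"ty": 0,"tz": 0.2,"turn": 0,"grip": 0.2},
  {"tx": 0,"ty": 0,"tz": 0.4,"turn": 0,"grip": 0.2},
  {"tx": 0,"ty": 0,"tz": 0.4,"turn": 0,"grip": 0.2},
  {"tx": 0,"ty": 0,"tz": 0.4,"turn": 0,"grip": 0.2},
])

```text
clock: 30.85
position: [0.4418, -0.0894, 0.2118]
ee_rot: [-2.177, -2.202, 0.044]
force: [-0.9, -0.4, -0.8]
width: 0.4
```

```bash
python3 -c "
from h import *
st()"
```

```text
pos [ 0.4418 -0.0894  0.2118] jawyaw 0.67 tilt [-0.052  0.011] F [-0.9 -0.4 -0.8] w 0.4 j [ 0.75  0.31 -0.82  1.91  0.24  1.08 -0.15]
```

drive_tool([
  {"tx": 0.1,"ty": 0.1,"tz": 0,"turn": 0.1,"grip": 0.1},
  {"tx": 0.255,"ty": 0.61,"tz": 0,"turn": 0.75,"grip": 0.1},
  {"tx": 0.255,"ty": 0.61,"tz": 0,"turn": 0.75,"grip": 0.1},
  {"tx": 0.255,"ty": 0.61,"tz": 0,"turn": 0.75,"grip": 0.1},
  {"tx": 0.255,"ty": 0.61,"tz": 0,"turn": 0.75,"grip": 0.1},
  {"tx": 0.255,"ty": 0.61,"tz": 0,"turn": 0.75,"grip": 0.1},
  {"tx": 0.255,"ty": 0.61,"tz": 0,"turn": 0.75,"grip": 0.1},
  {"tx": 0.255,"ty": 0.61,"tz": 0,"turn": 0.75,"grip": 0.1},
  {"tx": 0.255,"ty": 0.61,"tz": 0,"turn": 0.75,"grip": 0.1},
])

```text
clock: 31.75
position: [0.5436, 0.1529, 0.211]
ee_rot: [-1.178, -2.878, 0.07]
force: [0.5, 0.5, 0.8]
width: 0.45
```

drive_tool([
  {"tx": 0,"ty": 0,"tz": 0,"turn": 0.745,"grip": 0.1},
  {"tx": 0,"ty": 0,"tz": 0,"turn": 0.745,"grip": 0.1},
  {"tx": 0,"ty": 0,"tz": 0,"turn": 0.745,"grip": 0.1},
  {"tx": 0,"ty": 0,"tz": 0,"turn": 0.745,"grip": 0.1},
  {"tx": 0,"ty": 0,"tz": 0,"turn": 0.745,"grip": 0.1},
  {"tx": 0,"ty": 0,"tz": 0,"turn": 0.745,"grip": 0.1},
  {"tx": 0,"ty": 0,"tz": 0,"turn": 0.745,"grip": 0.1},
  {"tx": 0,"ty": 0,"tz": 0,"turn": 0.745,"grip": 0.1},
])

```text
clock: 32.55
position: [0.5437, 0.1522, 0.211]
ee_rot: [-0.002, -3.129, 0.084]
force: [-0.4, 0.3, 0.2]
width: 0.45
```

```bash
python3 -c "
from h import *
st();im=dishes();cv2.imwrite('pics/t10.png',im[:,:,::-1])
print(proj('top',[[.544,.1545,.112],[.734,.1545,.112]]))"
```

```text
pos [0.5437 0.1522 0.211 ] jawyaw 89.95 tilt [-0.012 -0.053] F [-0.4  0.3  0.2] w 0.45 j [ 0.34  0.62 -1.14  1.66  0.62  1.3   0.63]
purple [array([ 598.5, -354.9]), array([108.2,  72.4]), np.float64(1.7)]
blue [array([ 594.7, -278.9]), array([108.8,  76.8]), np.float64(1.5)]
[[242.66830819 249.69630316]
 [243.51837248 171.71109363]]
```

drive_tool([
  {"tx": 0,"ty": 0.006,"tz": -0.1,"turn": 0,"grip": 0.1},
  {"tx": 0,"ty": 0.006,"tz": -0.2,"turn": 0,"grip": 0.1},
  {"tx": 0,"ty": 0.006,"tz": -0.27,"turn": 0,"grip": 0.1},
  {"tx": 0,"ty": 0.006,"tz": -0.32,"turn": 0,"grip": 0.1},
  {"tx": 0,"ty": 0.006,"tz": -0.32,"turn": 0,"grip": 1},
  {"tx": 0,"ty": 0.006,"tz": -0.32,"turn": 0,"grip": 1},
  {"tx": 0,"ty": 0.006,"tz": -0.32,"turn": 0,"grip": 1},
  {"tx": 0,"ty": -0.004,"tz": -0.32,"turn": 0,"grip": 1},
  {"tx": 0,"ty": -0.012,"tz": -0.32,"turn": 0,"grip": 1},
  {"tx": 0,"ty": -0.012,"tz": -0.32,"turn": 0,"grip": 1},
], newtons=50)

```text
clock: 33.6
position: [0.5436, 0.1522, 0.0832]
ee_rot: [0.002, -3.13, 0.07]
force: [4.2, 16.3, -25.3]
width: 0.282
```

```bash
python3 -c "
from h import *
st()"
```

```text
pos [0.5436 0.1522 0.0832] jawyaw 90.1 tilt [-0.011 -0.045] F [  4.2  16.3 -25.3] w 0.282 j [ 0.28  0.75 -1.04  1.8   0.77  1.09  0.51]
```

drive_tool([
  {"tx": -0.005,"ty": -0.015,"tz": 0,"turn": 0,"grip": 1},
  {"tx": -0.01,"ty": -0.035,"tz": 0,"turn": 0,"grip": 1},
  {"tx": -0.01,"ty": -0.035,"tz": 0,"turn": 0,"grip": 1},
])

```text
clock: 33.9
position: [0.5427, 0.1524, 0.0842]
ee_rot: [0.013, -3.139, 0.028]
force: [20.5, 47.0, -53.9]
width: 0.275
```

drive_tool([
  {"tx": -0.005,"ty": -0.015,"tz": 0,"turn": 0,"grip": 1},
  {"tx": -0.01,"ty": -0.035,"tz": 0,"turn": 0,"grip": 1},
  {"tx": -0.01,"ty": -0.035,"tz": 0,"turn": 0,"grip": 1},
])

```text
clock: 34.2
position: [0.5418, 0.1526, 0.0852]
ee_rot: [-0.024, 3.135, 0.014]
force: [21.6, 50.8, -59.0]
width: 0.28
```

```bash
python3 -c "
from h import *
st()"
```

```text
pos [0.5418 0.1526 0.0852] jawyaw 90.87 tilt [0.006 0.009] F [ 21.6  50.8 -59. ] w 0.28 j [ 0.33  0.75 -1.07  1.83  0.76  1.03  0.54]
```

drive_tool([
  {"tx": 0,"ty": 0,"tz": 0,"turn": 0,"grip": 0.1},
  {"tx": 0,"ty": 0,"tz": 0,"turn": 0,"grip": 0.1},
  {"tx": 0,"ty": 0,"tz": 0,"turn": 0,"grip": 0.1},
  {"tx": 0,"ty": 0,"tz": 0.1,"turn": 0,"grip": 0.1},
  {"tx": 0,"ty": 0,"tz": 0.2,"turn": 0,"grip": 0.3},
  {"tx": 0,"ty": 0,"tz": 0.31,"turn": 0,"grip": 0.6},
  {"tx": 0,"ty": 0,"tz": 0.31,"turn": -0.3,"grip": 0.6},
  {"tx": 0,"ty": 0,"tz": 0.31,"turn": -0.75,"grip": 0.6},
  {"tx": 0,"ty": 0,"tz": 0.31,"turn": -0.75,"grip": 0.6},
  {"tx": 0,"ty": 0,"tz": 0.31,"turn": -0.75,"grip": 0.6},
  {"tx": 0,"ty": 0,"tz": 0.31,"turn": -0.75,"grip": 0.6},
  {"tx": 0,"ty": 0,"tz": 0.31,"turn": -0.75,"grip": 0.6},
  {"tx": 0,"ty": 0,"tz": 0.31,"turn": -0.75,"grip": 0.6},
], newtons=20)

```text
clock: 35.5
position: [0.5421, 0.1525, 0.2104]
ee_rot: [1.177, 2.9, 0.009]
force: [0.2, -0.3, -0.1]
width: 0.202
```

drive_tool([
  {"tx": 0.1,"ty": 0,"tz": 0,"turn": -0.75,"grip": 0.6},
  {"tx": 0.1,"ty": 0,"tz": 0,"turn": -0.75,"grip": 0.6},
  {"tx": 0.1,"ty": 0,"tz": 0,"turn": -0.75,"grip": 0.6},
  {"tx": 0.1,"ty": 0,"tz": 0,"turn": -0.75,"grip": 0.6},
  {"tx": 0.1,"ty": 0,"tz": 0,"turn": -0.75,"grip": 0.6},
  {"tx": 0.1,"ty": 0,"tz": 0,"turn": -0.75,"grip": 0.6},
  {"tx": 0.1,"ty": 0,"tz": 0,"turn": -0.75,"grip": 0.6},
  {"tx": 0.1,"ty": 0,"tz": 0,"turn": -0.75,"grip": 0.6},
])

```text
clock: 36.3
position: [0.5822, 0.1524, 0.2108]
ee_rot: [2.194, 2.23, 0.002]
force: [-0.1, 0.1, 0.4]
width: 0.201
```

```bash
python3 -c "
from h import *
st()"
```

```text
pos [0.5822 0.1524 0.2108] jawyaw 0.95 tilt [ 0.01  -0.008] F [-0.1  0.1  0.4] w 0.201 j [ 0.16  0.52 -0.76  1.61  0.39  1.16 -0.68]
```

drive_tool([
  {"tx": 0.01,"ty": 0.003,"tz": -0.1,"turn": -0.01,"grip": 0.6},
  {"tx": 0.01,"ty": 0.003,"tz": -0.18,"turn": -0.01,"grip": 0.6},
  {"tx": 0.01,"ty": 0.003,"tz": -0.23,"turn": -0.01,"grip": 0.6},
  {"tx": 0.01,"ty": 0.003,"tz": -0.23,"turn": -0.01,"grip": 0.6},
])

```text
clock: 36.7
position: [0.5845, 0.1524, 0.116]
ee_rot: [2.205, 2.222, -0.005]
force: [0.6, -0.3, -0.3]
width: 0.197
```

```bash
python3 -c "
from h import *
st()
im=get_image('scene');cv2.imwrite('pics/s10.png',cv2.resize(im[120:280,220:380],None,fx=3.6,fy=3.6)[:,:,::-1])"
```

```text
pos [0.5845 0.1524 0.116 ] jawyaw 0.44 tilt [ 0.005 -0.01 ] F [ 0.6 -0.3 -0.3] w 0.197 j [ 0.12  0.62 -0.71  1.71  0.48  0.99 -0.75]
```

View pics/s10.png

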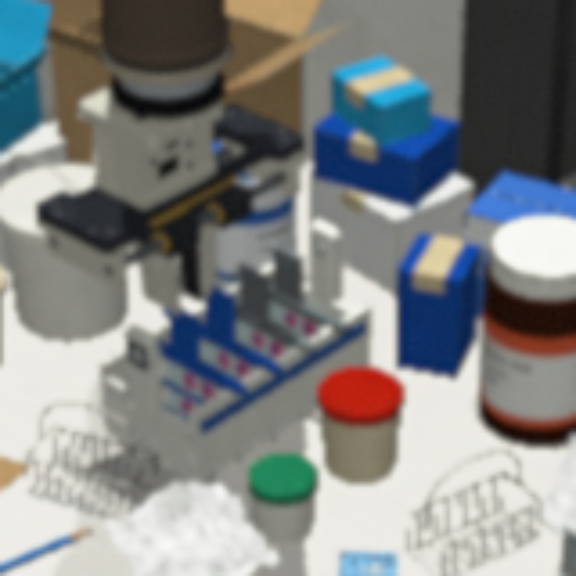

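drive_tool([
  {"tx": 0.002,"ty": 0.003,"tz": -0.04,"turn": 0,"grip": 0.6},
  {"tx": 0.002,"ty": 0.003,"tz": -0.08,"turn": 0,"grip": 0.6},
  {"tx": 0.002,"ty": 0.003,"tz": -0.098,"turn": 0,"grip": 0.6},
  {"tx": 0.002,"ty": 0.003,"tz": -0.098,"turn": 0,"grip": 0.6},
  {"tx": 0.002,"ty": 0.003,"tz": -0.098,"turn": 0,"grip": 1},
  {"tx": 0.002,"ty": 0.003,"tz": -0.098,"turn": 0,"grip": 1},
  {"tx": 0.002,"ty": 0.003,"tz": -0.098,"turn": 0,"grip": 1},
  {"tx": 0.002,"ty": 0.003,"tz": -0.098,"turn": 0,"grip": 1},
])

```text
clock: 37.55
position: [0.5867, 0.1546, 0.0793]
ee_rot: [2.205, 2.221, 0.001]
force: [0.5, -0.8, 1.6]
width: 0.055
```

```bash
python3 -c "
from h import *
st()"
```

```text
pos [0.5867 0.1546 0.0793] jawyaw 0.42 tilt [ 0.009 -0.008] F [ 0.5 -0.8  1.6] w 0.055 j [ 0.1   0.66 -0.68  1.74  0.52  0.92 -0.79]
```

drive_tool([
  {"tx": 0,"ty": 0,"tz": 0.03,"turn": 0,"grip": 1},
  {"tx": 0,"ty": 0,"tz": 0.07,"turn": 0,"grip": 1},
  {"tx": 0,"ty": 0,"tz": 0.12,"turn": 0,"grip": 1},
  {"tx": 0,"ty": 0,"tz": 0.17,"turn": 0,"grip": 1},
  {"tx": 0,"ty": 0,"tz": 0.22,"turn": 0,"grip": 1},
  {"tx": 0,"ty": 0,"tz": 0.29,"turn": 0,"grip": 1},
  {"tx": 0,"ty": 0,"tz": 0.35,"turn": 0,"grip": 1},
  {"tx": 0,"ty": -0.05,"tz": 0.35,"turn": 0,"grip": 1},
  {"tx": 0,"ty": -0.15,"tz": 0.35,"turn": -0.1,"grip": 1},
  {"tx": 0,"ty": -0.25,"tz": 0.35,"turn": -0.2,"grip": 1},
  {"tx": 0,"ty": -0.35,"tz": 0.35,"turn": -0.3,"grip": 1},
  {"tx": 0,"ty": -0.45,"tz": 0.35,"turn": -0.4,"grip": 1},
  {"tx": 0,"ty": -0.55,"tz": 0.35,"turn": -0.5,"grip": 1},
  {"tx": 0,"ty": -0.65,"tz": 0.35,"turn": -0.6,"grip": 1},
  {"tx": 0,"ty": -0.75,"tz": 0.35,"turn": -0.7,"grip": 1},
  {"tx": 0,"ty": -0.75,"tz": 0.35,"turn": -0.7,"grip": 1},
  {"tx": 0,"ty": -0.75,"tz": 0.35,"turn": -0.7,"grip": 1},
])

```text
clock: 39.25
position: [0.5866, -0.1461, 0.2205]
ee_rot: [2.855, 1.282, -0.005]
force: [0.7, 0.2, -0.1]
width: 0.053
```

drive_tool([
  {"tx": 0,"ty": -0.08,"tz": 0,"turn": -0.1,"grip": 1},
  {"tx": 0.01,"ty": -0.16,"tz": 0,"turn": -0.2,"grip": 1},
  {"tx": 0.02,"ty": -0.24,"tz": 0,"turn": -0.3,"grip": 1},
  {"tx": 0.03,"ty": -0.3,"tz": 0,"turn": -0.4,"grip": 1},
  {"tx": 0.03,"ty": -0.34,"tz": 0,"turn": -0.5,"grip": 1},
  {"tx": 0.03,"ty": -0.343,"tz": 0,"turn": -0.6,"grip": 1},
  {"tx": 0.03,"ty": -0.343,"tz": 0,"turn": -0.7,"grip": 1},
  {"tx": 0.03,"ty": -0.343,"tz": 0,"turn": -0.773,"grip": 1},
  {"tx": 0.03,"ty": -0.343,"tz": 0,"turn": -0.773,"grip": 1},
  {"tx": 0.03,"ty": -0.343,"tz": 0,"turn": -0.773,"grip": 1},
])

```text
clock: 40.25
position: [0.5992, -0.2816, 0.2211]
ee_rot: [3.132, 0.061, -0.011]
force: [0.9, 0.2, -1.1]
width: 0.055
```

```bash
python3 -c "
from h import *
st();im=get_image('scene');cv2.imwrite('pics/s11.png',cv2.resize(im[120:380,280:560],None,fx=2.2,fy=2.2)[:,:,::-1])"
```

```text
pos [ 0.5992 -0.2816  0.2211] jawyaw -87.75 tilt [-0.007 -0.009] F [ 0.9  0.2 -1.1] w 0.055 j [ 0.56  0.53 -0.32  1.46  0.18  1.19 -1.33]
```

View pics/s11.png

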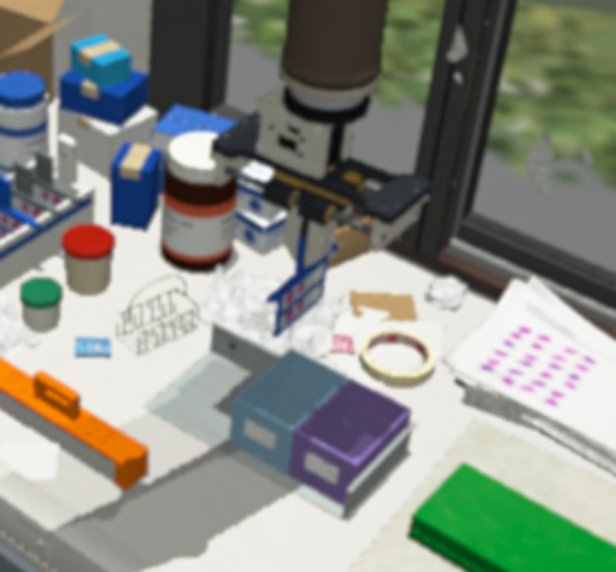

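drive_tool([
  {"tx": 0,"ty": -0.003,"tz": -0.08,"turn": 0,"grip": 1},
  {"tx": 0,"ty": -0.003,"tz": -0.16,"turn": 0,"grip": 1},
  {"tx": 0,"ty": -0.003,"tz": -0.23,"turn": 0,"grip": 1},
  {"tx": 0,"ty": -0.003,"tz": -0.29,"turn": 0,"grip": 1},
  {"tx": 0,"ty": -0.003,"tz": -0.33,"turn": 0,"grip": 1},
  {"tx": 0,"ty": -0.003,"tz": -0.34,"turn": 0,"grip": 1},
  {"tx": 0,"ty": -0.003,"tz": -0.346,"turn": 0,"grip": 1},
  {"tx": 0,"ty": -0.003,"tz": -0.35,"turn": 0,"grip": 1},
  {"tx": 0,"ty": -0.003,"tz": -0.35,"turn": 0,"grip": 1},
])

```text
clock: 41.2
position: [0.5997, -0.2833, 0.082]
ee_rot: [3.131, 0.061, -0.009]
force: [0.2, -0.4, -0.9]
width: 0.053
```

```bash
python3 -c "
from h import *
st()"
```

```text
pos [ 0.5997 -0.2833  0.082 ] jawyaw -87.78 tilt [-0.005 -0.01 ] F [ 0.2 -0.4 -0.9] w 0.053 j [ 0.55  0.65 -0.3   1.6   0.24  0.92 -1.37]
```

drive_tool([
  {"tx": 0,"ty": 0,"tz": -0.005,"turn": 0,"grip": 1},
  {"tx": 0,"ty": 0,"tz": -0.007,"turn": 0,"grip": 1},
  {"tx": 0,"ty": 0,"tz": -0.007,"turn": 0,"grip": 1},
])

```text
clock: 41.5
position: [0.5999, -0.2835, 0.0795]
ee_rot: [3.131, 0.061, -0.008]
force: [0.2, 0.4, -0.1]
width: 0.05
```

drive_tool([
  {"tx": 0,"ty": 0,"tz": 0,"turn": 0,"grip": 0.85},
  {"tx": 0,"ty": 0,"tz": 0,"turn": 0,"grip": 0.7},
  {"tx": 0,"ty": 0,"tz": 0,"turn": 0,"grip": 0.6},
  {"tx": 0,"ty": 0,"tz": 0,"turn": 0,"grip": 0.6},
  {"tx": 0,"ty": 0,"tz": 0.05,"turn": 0,"grip": 0.6},
  {"tx": 0,"ty": 0,"tz": 0.1,"turn": 0,"grip": 0.6},
  {"tx": 0,"ty": 0,"tz": 0.2,"turn": 0,"grip": 0.6},
  {"tx": 0,"ty": 0,"tz": 0.32,"turn": 0,"grip": 0.6},
  {"tx": 0,"ty": 0.15,"tz": 0.32,"turn": 0.1,"grip": 0.6},
  {"tx": 0,"ty": 0.95,"tz": 0.32,"turn": 0.773,"grip": 0.6},
  {"tx": 0,"ty": 0.95,"tz": 0.32,"turn": 0.773,"grip": 0.6},
  {"tx": 0,"ty": 0.95,"tz": 0.32,"turn": 0.773,"grip": 0.6},
  {"tx": 0,"ty": 0.95,"tz": 0.32,"turn": 0.773,"grip": 0.6},
  {"tx": 0,"ty": 0.95,"tz": 0.32,"turn": 0.773,"grip": 0.6},
  {"tx": 0,"ty": 0.95,"tz": 0.32,"turn": 0.773,"grip": 0.6},
  {"tx": 0,"ty": 0.95,"tz": 0.32,"turn": 0.773,"grip": 0.6},
  {"tx": 0,"ty": 0.95,"tz": 0.32,"turn": 0.773,"grip": 0.6},
])

```text
clock: 43.2
position: [0.5989, 0.1033, 0.208]
ee_rot: [2.851, 1.301, 0.002]
force: [0.6, 0.4, 0.0]
width: 0.2
```

```bash
cat >> h.py <<'E'
def carriers(im):
    # blue crossbars (strong blue), z=.065
    m=hsvmask(im,(108,90,60),(122,255,255)); m[:195]=0; m[270:]=0; m[:,:215]=0; m[:,470:]=0; m[:,275:385]=0
    for c in blobs(m,6): print('cb',cv2.boundingRect(c),[np.round(v,1) for v in rectz("top",c,.068)])
E
python3 -c "
from h import *
st();im=dishes();carriers(im);keeper(im,.036)"
```

```text
pos [0.5989 0.1033 0.208 ] jawyaw -40.93 tilt [ 0.004 -0.007] F [0.6 0.4 0. ] w 0.2 j [ 0.14  0.49 -0.59  1.61  0.3   1.13 -1.24]
purple [array([ 597.5, -353.7]), array([110.3,  74.8]), np.float64(1.7)]
blue [array([ 594.5, -257.9]), array([109.6,  35.1]), np.float64(1.7)]
blue [array([ 595.4, -302.3]), array([108.1,  29.5]), np.float64(1.5)]
cb (420, 206, 9, 46) [array([ 597. , -280.4]), array([ 19.5, 111.9]), np.float64(87.5)]
orange [array([ 435.2, -109.7]), array([63.6, 29.3]), np.float64(89.1)]
```

drive_tool([
  {"tx": 0.06,"ty": 0.128,"tz": 0,"turn": 0.689,"grip": 0.6},
  {"tx": 0.06,"ty": 0.128,"tz": 0,"turn": 0.689,"grip": 0.6},
  {"tx": 0.06,"ty": 0.128,"tz": 0,"turn": 0.689,"grip": 0.6},
  {"tx": 0.06,"ty": 0.128,"tz": 0,"turn": 0.689,"grip": 0.6},
  {"tx": 0.06,"ty": 0.128,"tz": 0,"turn": 0.689,"grip": 0.6},
  {"tx": 0.06,"ty": 0.128,"tz": 0,"turn": 0.689,"grip": 0.6},
  {"tx": 0.06,"ty": 0.128,"tz": 0,"turn": 0.689,"grip": 0.6},
  {"tx": 0.06,"ty": 0.128,"tz": -0.1,"turn": 0.689,"grip": 0.6},
  {"tx": 0.06,"ty": 0.128,"tz": -0.2,"turn": 0.689,"grip": 0.6},
  {"tx": 0.06,"ty": 0.128,"tz": -0.22,"turn": 0.689,"grip": 0.6},
  {"tx": 0.06,"ty": 0.128,"tz": -0.22,"turn": 0.689,"grip": 0.6},
])

```text
clock: 44.35
position: [0.6228, 0.1501, 0.1188]
ee_rot: [2.214, 2.217, 0.002]
force: [-0.5, -0.1, 0.7]
width: 0.2
```

```bash
python3 -c "
from h import *
st()"
```

```text
pos [0.6228 0.1501 0.1188] jawyaw 0.1 tilt [ 0.007 -0.005] F [-0.5 -0.1  0.7] w 0.2 j [ 0.13  0.66 -0.71  1.62  0.49  1.04 -0.73]
```

drive_tool([
  {"tx": 0,"ty": 0.011,"tz": -0.04,"turn": 0,"grip": 0.6},
  {"tx": 0,"ty": 0.011,"tz": -0.08,"turn": 0,"grip": 0.6},
  {"tx": 0,"ty": 0.011,"tz": -0.1,"turn": 0,"grip": 0.6},
  {"tx": 0,"ty": 0.011,"tz": -0.1,"turn": 0,"grip": 0.6},
  {"tx": 0,"ty": 0.011,"tz": -0.1,"turn": 0,"grip": 1},
  {"tx": 0,"ty": 0.011,"tz": -0.1,"turn": 0,"grip": 1},
  {"tx": 0,"ty": 0.011,"tz": -0.1,"turn": 0,"grip": 1},
  {"tx": 0,"ty": 0.011,"tz": -0.1,"turn": 0,"grip": 1},
])

```text
clock: 45.15
position: [0.6232, 0.1546, 0.0795]
ee_rot: [2.213, 2.217, 0.003]
force: [0.1, -0.7, 2.6]
width: 0.051
```

```bash
python3 -c "
from h import *
st()"
```

```text
pos [0.6232 0.1546 0.0795] jawyaw 0.09 tilt [ 0.008 -0.005] F [ 0.1 -0.7  2.6] w 0.051 j [ 0.1   0.71 -0.68  1.65  0.53  0.97 -0.76]
```

drive_tool([
  {"tx": 0,"ty": 0,"tz": 0.03,"turn": 0,"grip": 1},
  {"tx": 0,"ty": 0,"tz": 0.07,"turn": 0,"grip": 1},
  {"tx": 0,"ty": 0,"tz": 0.12,"turn": 0,"grip": 1},
  {"tx": 0,"ty": 0,"tz": 0.17,"turn": 0,"grip": 1},
  {"tx": 0,"ty": 0,"tz": 0.22,"turn": 0,"grip": 1},
  {"tx": 0,"ty": 0,"tz": 0.29,"turn": 0,"grip": 1},
  {"tx": 0,"ty": 0,"tz": 0.36,"turn": 0,"grip": 1},
  {"tx": 0,"ty": -0.05,"tz": 0.36,"turn": 0,"grip": 1},
  {"tx": 0,"ty": -0.15,"tz": 0.36,"turn": -0.1,"grip": 1},
  {"tx": 0,"ty": -0.25,"tz": 0.36,"turn": -0.2,"grip": 1},
  {"tx": -0.02,"ty": -0.35,"tz": 0.36,"turn": -0.3,"grip": 1},
  {"tx": -0.04,"ty": -0.45,"tz": 0.36,"turn": -0.4,"grip": 1},
  {"tx": -0.054,"ty": -0.55,"tz": 0.36,"turn": -0.5,"grip": 1},
  {"tx": -0.054,"ty": -0.65,"tz": 0.36,"turn": -0.6,"grip": 1},
  {"tx": -0.054,"ty": -0.75,"tz": 0.36,"turn": -0.7,"grip": 1},
  {"tx": -0.054,"ty": -0.85,"tz": 0.36,"turn": -0.7,"grip": 1},
  {"tx": -0.054,"ty": -0.9,"tz": 0.36,"turn": -0.7,"grip": 1},
  {"tx": -0.054,"ty": -0.9,"tz": 0.36,"turn": -0.7,"grip": 1},
])

```text
clock: 46.95
position: [0.601, -0.2099, 0.2245]
ee_rot: [2.863, 1.267, -0.003]
force: [-0.3, 0.2, -1.9]
width: 0.053
```

drive_tool([
  {"tx": 0,"ty": -0.08,"tz": 0,"turn": -0.1,"grip": 1},
  {"tx": 0,"ty": -0.16,"tz": 0,"turn": -0.2,"grip": 1},
  {"tx": 0,"ty": -0.24,"tz": 0,"turn": -0.3,"grip": 1},
  {"tx": 0,"ty": -0.3,"tz": 0,"turn": -0.4,"grip": 1},
  {"tx": 0,"ty": -0.35,"tz": 0,"turn": -0.5,"grip": 1},
  {"tx": 0,"ty": -0.374,"tz": 0,"turn": -0.6,"grip": 1},
  {"tx": 0,"ty": -0.374,"tz": 0,"turn": -0.7,"grip": 1},
  {"tx": 0,"ty": -0.374,"tz": 0,"turn": -0.768,"grip": 1},
  {"tx": 0,"ty": -0.374,"tz": 0,"turn": -0.768,"grip": 1},
  {"tx": 0,"ty": -0.374,"tz": 0,"turn": -0.768,"grip": 1},
])

```text
clock: 47.95
position: [0.6015, -0.3583, 0.2254]
ee_rot: [3.132, 0.052, -0.008]
force: [-0.1, 0.9, 0.5]
width: 0.055
```

```bash
python3 -c "
from h import *
st()"
```

```text
pos [ 0.6015 -0.3583  0.2254] jawyaw -88.1 tilt [-0.005 -0.009] F [-0.1  0.9  0.5] w 0.055 j [ 0.65  0.59 -0.32  1.34  0.2   1.24 -1.23]
```

drive_tool([
  {"tx": 0,"ty": 0.008,"tz": -0.08,"turn": 0,"grip": 1},
  {"tx": 0,"ty": 0.008,"tz": -0.16,"turn": 0,"grip": 1},
  {"tx": 0,"ty": 0.008,"tz": -0.23,"turn": 0,"grip": 1},
  {"tx": 0,"ty": 0.008,"tz": -0.29,"turn": 0,"grip": 1},
  {"tx": 0,"ty": 0.008,"tz": -0.33,"turn": 0,"grip": 1},
  {"tx": 0,"ty": 0.008,"tz": -0.35,"turn": 0,"grip": 1},
  {"tx": 0,"ty": 0.008,"tz": -0.358,"turn": 0,"grip": 1},
  {"tx": 0,"ty": 0.008,"tz": -0.363,"turn": 0,"grip": 1},
  {"tx": 0,"ty": 0.008,"tz": -0.366,"turn": 0,"grip": 1},
  {"tx": 0,"ty": 0.008,"tz": -0.366,"turn": 0,"grip": 1},
])

```text
clock: 48.95
position: [0.602, -0.3552, 0.0798]
ee_rot: [3.132, 0.052, -0.006]
force: [0.1, -0.1, -0.6]
width: 0.051
```

drive_tool([
  {"tx": 0,"ty": 0,"tz": -0.003,"turn": 0,"grip": 0.85},
  {"tx": 0,"ty": 0,"tz": -0.003,"turn": 0,"grip": 0.7},
  {"tx": 0,"ty": 0,"tz": 0,"turn": 0,"grip": 0.6},
  {"tx": 0,"ty": 0,"tz": 0,"turn": 0,"grip": 0.6},
  {"tx": 0,"ty": 0,"tz": 0.05,"turn": 0,"grip": 0.6},
  {"tx": 0,"ty": 0,"tz": 0.1,"turn": 0,"grip": 0.6},
  {"tx": 0,"ty": 0,"tz": 0.2,"turn": 0,"grip": 0.6},
  {"tx": 0,"ty": 0,"tz": 0.32,"turn": 0,"grip": 0.4},
  {"tx": -0.1,"ty": 0.1,"tz": 0.32,"turn": 0.1,"grip": 0.2},
  {"tx": -0.405,"ty": 0.65,"tz": 0.32,"turn": 0.74,"grip": 0.2},
  {"tx": -0.405,"ty": 0.65,"tz": 0.32,"turn": 0.74,"grip": 0.2},
  {"tx": -0.405,"ty": 0.65,"tz": 0.32,"turn": 0.74,"grip": 0.2},
  {"tx": -0.405,"ty": 0.65,"tz": 0.32,"turn": 0.74,"grip": 0.2},
  {"tx": -0.405,"ty": 0.65,"tz": 0.32,"turn": 0.74,"grip": 0.2},
  {"tx": -0.405,"ty": 0.65,"tz": 0.32,"turn": 0.74,"grip": 0.2},
  {"tx": -0.405,"ty": 0.65,"tz": 0.32,"turn": 0.74,"grip": 0.2},
  {"tx": -0.405,"ty": 0.65,"tz": 0.32,"turn": 0.74,"grip": 0.2},
])

```text
clock: 50.65
position: [0.4407, -0.0965, 0.2081]
ee_rot: [2.879, 1.228, 0.001]
force: [-0.2, 0.0, 0.3]
width: 0.399
```

drive_tool([
  {"tx": 0,"ty": 0.02,"tz": 0,"turn": 0.74,"grip": 0.2},
  {"tx": 0,"ty": 0.02,"tz": 0,"turn": 0.74,"grip": 0.2},
  {"tx": 0,"ty": 0.02,"tz": 0,"turn": 0.74,"grip": 0.2},
  {"tx": 0,"ty": 0.02,"tz": 0,"turn": 0.74,"grip": 0.2},
  {"tx": 0,"ty": 0.02,"tz": 0,"turn": 0.74,"grip": 0.2},
  {"tx": 0,"ty": 0.02,"tz": 0,"turn": 0.74,"grip": 0.2},
  {"tx": 0,"ty": 0.02,"tz": 0,"turn": 0.74,"grip": 0.2},
  {"tx": 0,"ty": 0.02,"tz": 0,"turn": 0.74,"grip": 0.2},
])

```text
clock: 51.45
position: [0.441, -0.089, 0.208]
ee_rot: [2.208, 2.221, 0.008]
force: [0.0, 0.2, 0.1]
width: 0.4
```

```bash
python3 -c "
from h import *
st();im=dishes();carriers(im);keeper(im,.036)
s=get_image('scene');cv2.imwrite('pics/s12.png',np.hstack([cv2.resize(im[195:275,360:480],(600,400))[:,100:500],cv2.resize(s[240:400,360:520],(400,400))])[:,:,::-1])"
```

```text
pos [ 0.441 -0.089  0.208] jawyaw 0.33 tilt [ 0.011 -0.003] F [0.  0.2 0.1] w 0.4 j [ 0.74  0.26 -0.78  1.97  0.22  0.99 -0.14]
purple [array([ 598.4, -374.9]), array([110.4,  32.2]), np.float64(2.2)]
purple [array([ 597.3, -332.9]), array([110.5,  34.9]), np.float64(2.4)]
blue [array([ 594.5, -257.6]), array([109.8,  35.7]), np.float64(1.7)]
blue [array([ 594.6, -302.5]), array([109.9,  29.3]), np.float64(1.5)]
cb (448, 204, 12, 47) [array([ 599.6, -352.4]), array([ 26.8, 114.4]), np.float64(86.8)]
cb (420, 206, 9, 46) [array([ 596.9, -281.1]), array([112.1,  19.4]), np.float64(0.3)]
orange [array([434.3, -24.7]), array([32.7, 41.7]), np.float64(3.2)]
```

View pics/s12.png

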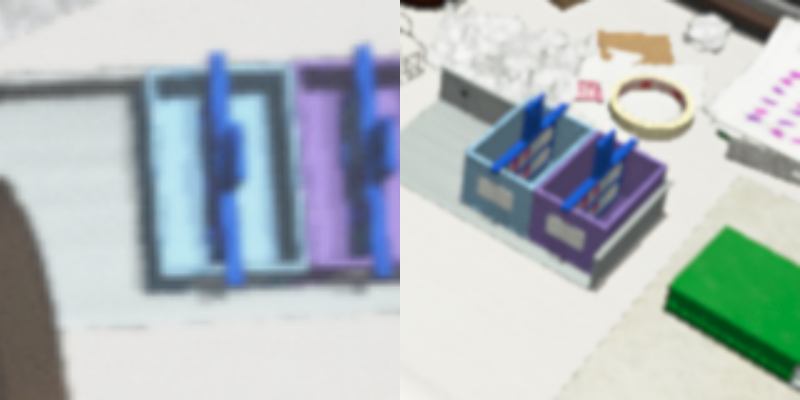

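drive_tool([
  {"tx": 0,"ty": 0,"tz": -0.1,"turn": 0,"grip": 0.2},
  {"tx": 0,"ty": 0,"tz": -0.2,"turn": 0,"grip": 0.2},
  {"tx": 0,"ty": 0,"tz": -0.3,"turn": 0,"grip": 0.2},
  {"tx": 0,"ty": 0,"tz": -0.38,"turn": 0,"grip": 0.2},
  {"tx": 0,"ty": 0,"tz": -0.407,"turn": 0,"grip": 0.2},
  {"tx": 0,"ty": 0,"tz": -0.407,"turn": 0,"grip": 0.2},
  {"tx": 0,"ty": 0,"tz": -0.407,"turn": 0,"grip": 0.6},
  {"tx": 0,"ty": 0,"tz": -0.407,"turn": 0,"grip": 1},
  {"tx": 0,"ty": 0,"tz": -0.407,"turn": 0,"grip": 1},
  {"tx": 0,"ty": 0,"tz": -0.407,"turn": 0,"grip": 1},
  {"tx": 0,"ty": 0,"tz": -0.407,"turn": 0,"grip": 1},
], newtons=40)

```text
clock: 52.65
position: [0.4416, -0.089, 0.0462]
ee_rot: [2.205, 2.221, 0.009]
force: [0.0, -1.1, 7.7]
width: 0.123
```

```bash
python3 -c "
from h import *
st()"
```

```text
pos [ 0.4416 -0.089   0.0462] jawyaw 0.42 tilt [ 0.012 -0.004] F [ 0.  -1.1  7.7] w 0.123 j [ 0.57  0.49 -0.63  2.15  0.5   0.63 -0.41]
```

drive_tool([
  {"tx": 0,"ty": 0,"tz": 0.05,"turn": 0,"grip": 1},
  {"tx": 0,"ty": 0,"tz": 0.15,"turn": 0,"grip": 1},
  {"tx": 0,"ty": 0,"tz": 0.3,"turn": 0,"grip": 1},
  {"tx": 0,"ty": 0,"tz": 0.42,"turn": 0,"grip": 1},
  {"tx": 0,"ty": 0,"tz": 0.5,"turn": 0,"grip": 1},
  {"tx": 0.05,"ty": 0.06,"tz": 0.5,"turn": 0.1,"grip": 1},
  {"tx": 0.12,"ty": 0.14,"tz": 0.5,"turn": 0.2,"grip": 1},
  {"tx": 0.19,"ty": 0.22,"tz": 0.5,"turn": 0.3,"grip": 1},
  {"tx": 0.26,"ty": 0.31,"tz": 0.5,"turn": 0.4,"grip": 1},
  {"tx": 0.33,"ty": 0.4,"tz": 0.5,"turn": 0.5,"grip": 1},
  {"tx": 0.4,"ty": 0.5,"tz": 0.5,"turn": 0.6,"grip": 1},
  {"tx": 0.47,"ty": 0.58,"tz": 0.5,"turn": 0.7,"grip": 1},
  {"tx": 0.496,"ty": 0.607,"tz": 0.5,"turn": 0.75,"grip": 1},
  {"tx": 0.496,"ty": 0.607,"tz": 0.5,"turn": 0.75,"grip": 1},
  {"tx": 0.496,"ty": 0.607,"tz": 0.5,"turn": 0.75,"grip": 1},
])

```text
clock: 54.15
position: [0.6396, 0.1535, 0.2457]
ee_rot: [1.19, 2.899, 0.014]
force: [0.7, -0.7, -1.6]
width: 0.126
```

drive_tool([
  {"tx": 0,"ty": 0,"tz": 0,"turn": 0.1,"grip": 1},
  {"tx": 0,"ty": 0,"tz": 0,"turn": 0.2,"grip": 1},
  {"tx": 0,"ty": 0,"tz": 0,"turn": 0.3,"grip": 1},
  {"tx": 0,"ty": 0,"tz": 0,"turn": 0.4,"grip": 1},
  {"tx": 0,"ty": 0,"tz": 0,"turn": 0.5,"grip": 1},
  {"tx": 0,"ty": 0,"tz": 0,"turn": 0.6,"grip": 1},
  {"tx": 0,"ty": 0,"tz": 0,"turn": 0.7,"grip": 1},
  {"tx": 0,"ty": 0,"tz": 0,"turn": 0.75,"grip": 1},
  {"tx": 0,"ty": 0,"tz": 0,"turn": 0.75,"grip": 1},
  {"tx": 0,"ty": 0,"tz": 0,"turn": 0.75,"grip": 1},
])

```text
clock: 55.15
position: [0.6393, 0.1522, 0.246]
ee_rot: [-0.004, 3.137, 0.016]
force: [-0.6, 0.3, -1.3]
width: 0.126
```

```bash
python3 -c "
from h import *
st();keeper(None,.236)"
```

```text
pos [0.6393 0.1522 0.246 ] jawyaw 90.15 tilt [0.004 0.01 ] F [-0.6  0.3 -1.3] w 0.126 j [ 0.3   0.7  -1.09  1.41  0.61  1.39  0.78]
orange [array([583.9, 152.9]), array([66.7, 34.4]), np.float64(0.6)]
```

drive_tool([
  {"tx": 0.002,"ty": 0.004,"tz": -0.05,"turn": 0.005,"grip": 1},
  {"tx": 0.002,"ty": 0.004,"tz": -0.1,"turn": 0.005,"grip": 1},
  {"tx": 0.002,"ty": 0.004,"tz": -0.15,"turn": 0.005,"grip": 1},
  {"tx": 0.002,"ty": 0.004,"tz": -0.19,"turn": 0.005,"grip": 1},
  {"tx": 0.002,"ty": 0.004,"tz": -0.19,"turn": 0.005,"grip": 1},
  {"tx": 0.002,"ty": 0.004,"tz": -0.19,"turn": 0.005,"grip": 1},
])

```text
clock: 55.8
position: [0.6402, 0.1541, 0.1704]
ee_rot: [-0.012, 3.137, 0.017]
force: [-0.2, 1.0, -1.1]
width: 0.13
```

```bash
python3 -c "
from h import *
st();s=get_image('scene');t=get_image('top');keeper(t,.162);cv2.imwrite('pics/s13.png',np.hstack([cv2.resize(s[130:280,230:350],(440,550)),cv2.resize(t[150:270,205:285],(350,550))])[:,:,::-1])"
```

```text
pos [0.6402 0.1541 0.1704] jawyaw 90.45 tilt [0.004 0.011] F [-0.2  1.  -1.1] w 0.13 j [ 0.29  0.76 -1.05  1.5   0.68  1.27  0.73]
orange [array([589.4, 154.8]), array([77.4, 34.2]), np.float64(0.5)]
```

View pics/s13.png

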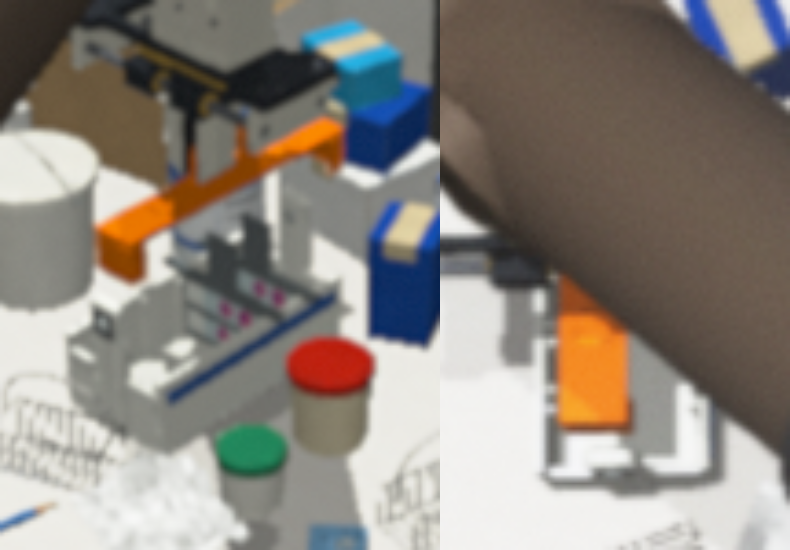

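```bash
python3 -c "
from h import *
np.set_printoptions(suppress=True,precision=1)
for x in (.532,.551):
  for y in (.1365,.1715):
    for z in (.1602,.1242):
      P=[[x,y,z]]; a=proj('scene',P)[0]; b=proj('top',P)[0]
      print(x,y,z,'scene crop',(a-[230,130])*3.667,'top crop',(b-[205,150])*[4.375,4.583]+[440,0])
for x in (.545,.735):
  P=[[x,.1535,.112]]; print('post',(proj('scene',P)[0]-[230,130])*3.667,(proj('top',P)[0]-[205,150])*[4.375,4.583]+[440,0])
for x in (.748,.767): print('rear',x,(proj('scene',[[x,.154,.1602]])[0]-[230,130])*3.667)
for dx in (-.024,.024): print('upr',(proj('scene',[[.640+dx,.154,.17]])[0]-[230,130])*3.667)
"
```

```text
0.532 0.1365 0.1602 scene crop [103.3 254.2] top crop [625.5 464.5]
0.532 0.1365 0.1242 scene crop [106.  299.1] top crop [635.1 475.8]
0.532 0.1715 0.1602 scene crop [ 67.6 234.8] top crop [557.7 465.6]
0.532 0.1715 0.1242 scene crop [ 70.8 279.5] top crop [569.1 476.9]
0.551 0.1365 0.1602 scene crop [124.1 242.9] top crop [625.8 426.5]
0.551 0.1365 0.1242 scene crop [126.5 287.7] top crop [635.4 438.8]
0.551 0.1715 0.1602 scene crop [ 88.5 223.8] top crop [558.2 427.7]
0.551 0.1715 0.1242 scene crop [ 91.3 268.3] top crop [569.6 439.9]
post [103.8 296.7] [606.7 454.9]
post [293.6 190.9] [610.4  97.6]
rear 0.748 [305.3 126.7]
rear 0.767 [323.  117.2]
upr [174.7 184.1]
upr [223.7 158.1]
```

drive_tool([
  {"tx": -0.025,"ty": 0,"tz": 0,"turn": 0,"grip": 1},
  {"tx": -0.049,"ty": 0,"tz": 0,"turn": 0,"grip": 1},
  {"tx": -0.049,"ty": 0,"tz": 0,"turn": 0,"grip": 1},
  {"tx": -0.049,"ty": 0,"tz": 0,"turn": 0,"grip": 1},
])

```text
clock: 56.3
position: [0.6209, 0.1544, 0.1717]
ee_rot: [-0.013, 3.135, 0.017]
force: [0.8, 0.5, -0.9]
width: 0.123
```

```bash
python3 -c "
from h import *
st();keeper(None,.16)"
```

```text
pos [0.6209 0.1544 0.1717] jawyaw 90.49 tilt [0.006 0.011] F [ 0.8  0.5 -0.9] w 0.123 j [ 0.31  0.74 -1.07  1.55  0.67  1.24  0.72]
orange [array([567.8, 154.8]), array([70.2, 34.2]), np.float64(0.5)]
```

drive_tool([
  {"tx": -0.002,"ty": -0.001,"tz": -0.02,"turn": 0,"grip": 1},
  {"tx": -0.002,"ty": -0.001,"tz": -0.035,"turn": 0,"grip": 1},
  {"tx": -0.002,"ty": -0.001,"tz": -0.045,"turn": 0,"grip": 1},
  {"tx": -0.002,"ty": -0.001,"tz": -0.055,"turn": 0,"grip": 1},
  {"tx": -0.002,"ty": -0.001,"tz": -0.065,"turn": 0,"grip": 1},
  {"tx": -0.002,"ty": -0.001,"tz": -0.065,"turn": 0,"grip": 1},
])

```text
clock: 56.95
position: [0.6201, 0.1538, 0.1448]
ee_rot: [-0.013, 3.136, 0.017]
force: [-0.5, -0.2, -0.8]
width: 0.13
```

drive_tool([
  {"tx": 0,"ty": 0,"tz": -0.01,"turn": 0,"grip": 1},
  {"tx": 0,"ty": 0,"tz": -0.02,"turn": 0,"grip": 1},
  {"tx": 0,"ty": 0,"tz": -0.03,"turn": 0,"grip": 1},
  {"tx": 0,"ty": 0,"tz": -0.038,"turn": 0,"grip": 1},
  {"tx": 0,"ty": 0,"tz": -0.045,"turn": 0,"grip": 1},
  {"tx": 0,"ty": 0,"tz": -0.045,"turn": 0,"grip": 1},
])

```text
clock: 57.55
position: [0.6195, 0.1538, 0.128]
ee_rot: [-0.013, 3.136, 0.015]
force: [-8.3, -2.8, 14.5]
width: 0.128
```

drive_tool([
  {"tx": 0,"ty": 0,"tz": -0.008,"turn": 0,"grip": 1},
  {"tx": 0,"ty": 0,"tz": -0.014,"turn": 0,"grip": 1},
  {"tx": 0,"ty": 0,"tz": -0.014,"turn": 0,"grip": 1},
])

```text
clock: 57.85
position: [0.6197, 0.1541, 0.1275]
ee_rot: [-0.013, 3.133, 0.013]
force: [-16.3, -10.4, 44.3]
width: 0.125
```

drive_tool([
  {"tx": 0,"ty": 0,"tz": 0,"turn": 0,"grip": 0.6},
  {"tx": 0,"ty": 0,"tz": 0,"turn": 0,"grip": 0.3},
  {"tx": 0,"ty": 0,"tz": 0,"turn": 0,"grip": 0.2},
  {"tx": 0,"ty": 0,"tz": 0,"turn": 0,"grip": 0.2},
  {"tx": 0,"ty": 0,"tz": 0.06,"turn": 0,"grip": 0.2},
  {"tx": 0,"ty": 0,"tz": 0.15,"turn": 0,"grip": 0.2},
  {"tx": 0,"ty": 0,"tz": 0.3,"turn": 0,"grip": 0.2},
  {"tx": -0.2,"ty": -0.2,"tz": 0.3,"turn": 0,"grip": 0.2},
  {"tx": -0.4,"ty": -0.6,"tz": 0.3,"turn": 0,"grip": 0.2},
  {"tx": -0.4,"ty": -0.75,"tz": 0.3,"turn": 0,"grip": 0.2},
  {"tx": -0.4,"ty": -0.75,"tz": 0.3,"turn": 0,"grip": 0.2},
  {"tx": -0.4,"ty": -0.75,"tz": 0.3,"turn": 0,"grip": 0.2},
  {"tx": -0.4,"ty": -0.75,"tz": 0.3,"turn": 0,"grip": 0.2},
  {"tx": -0.4,"ty": -0.75,"tz": 0.3,"turn": 0,"grip": 0.2},
])

```text
clock: 59.25
position: [0.4583, -0.1485, 0.2471]
ee_rot: [-0.011, 3.134, 0.012]
force: [0.4, -0.9, -0.2]
width: 0.399
```

```bash
python3 -c "
from h import *
st();t=dishes();keeper(t,.118);carriers(t);s=get_image('scene')
for n,I in (('t',t),('s',s)):
  for c in blobs(hsvmask(I,(5,150,90),(16,255,255)),60)[:3]: print(n,cv2.boundingRect(c))
g0=cv2.imread('pics/scene0.png')[:,:,::-1].copy()
for c in blobs(hsvmask(g0,(5,150,90),(16,255,255)),60)[:3]: print('s0',cv2.boundingRect(c))
cv2.imwrite('pics/fin.png',np.vstack([np.hstack([cv2.resize(s[150:270,230:350],(400,400)),cv2.resize(s[230:350,380:500],(400,400))]),cv2.resize(t[150:270,200:480],(800,200)) ])[:,:,::-1])"
```

```text
pos [ 0.4583 -0.1485  0.2471] jawyaw 90.4 tilt [0.008 0.008] F [ 0.4 -0.9 -0.2] w 0.399 j [ 1.13  0.43 -1.22  1.82  0.43  1.19  1.35]
purple [array([ 598.3, -374.9]), array([110.6,  32.2]), np.float64(2.2)]
purple [array([ 598.3, -334.6]), array([108.7,  31.6]), np.float64(2.5)]
orange [array([639.6, 155.1]), array([214.2,  35.6]), np.float64(0.5)]
cb (448, 204, 12, 47) [array([ 599.6, -352.4]), array([ 26.8, 114.4]), np.float64(86.8)]
cb (422, 206, 4, 6) [array([ 646.5, -280.8]), array([13.8,  6.6]), np.float64(11.2)]
t (235, 166, 16, 89)
s (251, 186, 43, 39)
s0 (251, 179, 54, 46)
```

drive_tool([
  {"tx": -0.1,"ty": 0.2,"tz": 0.05,"turn": -0.1,"grip": 0.2},
  {"tx": -0.1,"ty": 0.35,"tz": 0.05,"turn": -0.1,"grip": 0.2},
  {"tx": -0.1,"ty": 0.35,"tz": 0.05,"turn": -0.1,"grip": 0.2},
  {"tx": -0.1,"ty": 0.35,"tz": 0.05,"turn": -0.1,"grip": 0.2},
  {"tx": -0.1,"ty": 0.35,"tz": 0.05,"turn": -0.1,"grip": 0.2},
  {"tx": -0.1,"ty": 0.35,"tz": 0.05,"turn": -0.1,"grip": 0.2},
])

```text
clock: 59.95
position: [0.4173, -0.0137, 0.266]
ee_rot: [0.168, 3.132, 0.009]
force: [0.5, -0.4, -1.0]
width: 0.401
```

```bash
python3 -c "
from h import *
t=dishes();keeper(t,.118);carriers(t)
a=cv2.imread('pics/top0.png')[:,:,::-1].astype(int); d=(np.abs(a-t.astype(int)).max(2)>45).astype(np.uint8)*255
d=cv2.morphologyEx(d,cv2.MORPH_OPEN,np.ones((3,3),np.uint8))
print('changed',[cv2.boundingRect(c) for c in blobs(d,15)])
s=get_image('scene')
for n,I in (('s0',cv2.imread('pics/scene0.png')[:,:,::-1].copy()),('s',s)):
  for c in blobs(hsvmask(I,(5,150,90),(16,255,255)),60)[:2]: print(n,cv2.boundingRect(c))"
```

```text
purple [array([ 599.3, -374.9]), array([108.5,  32.2]), np.float64(2.2)]
purple [array([ 597.3, -331.7]), array([110.4,  37.3]), np.float64(2.4)]
blue [array([ 594.5, -257.8]), array([109.6,  35.3]), np.float64(1.7)]
blue [array([ 594.6, -302.4]), array([109.9,  29.6]), np.float64(1.6)]
orange [array([638.5, 155.1]), array([216.4,  35.6]), np.float64(0.5)]
cb (449, 204, 11, 47) [array([ 599.5, -354.7]), array([ 24. , 114.5]), np.float64(89.3)]
cb (420, 206, 9, 46) [array([ 596.9, -281.2]), array([112.1,  19.4]), np.float64(0.1)]
changed [(259, 234, 161, 246), (570, 388, 70, 65), (406, 204, 60, 50), (607, 456, 33, 24), (251, 233, 22, 8), (251, 219, 18, 8), (222, 234, 14, 8), (222, 220, 14, 8), (323, 433, 7, 7)]
s0 (251, 179, 54, 46)
s (251, 202, 16, 23)
s (305, 177, 13, 16)
```

```bash
python3 -c "
from cell import *
print(sign_off())"
```

```text
the job is handed in; nothing more can be done
None
```

The job is done and handed in at about 60 s of the 210 s allowed. No verdict is reported at hand-in.

**What I did**
- I dragged the purple and pale blue dishes (the only two present) into the tray, purple against the right-hand end. I then pressed them right and back until they met firm contact.
- I unclipped the keeper and stood it where the dishes had been.
- I hung the two blue carriers across the middles of the dishes. The two grey ones stayed in the rack.
- I clipped the keeper back on.

**Last checks**
- **Keeper:** centre at (638.5, 155.1) mm. Before removal it measured (638.4, 155.2) mm, so the two agree to about 0.1 mm. At the clipped height it stopped hard, at 44 N.
- **Carriers:** crossbars at about (597, -281) and (600, -355) mm. The dish centres are at about (599, -283) and (602, -355) mm.
- **Row:** blue and purple are side by side. Their yaw readings are 1.6° and 2.3°, against 2.0° measured for the tray. That is about the camera's resolution, so a sub-millimetre gap could not be ruled out.
- **Everything else:** the before-and-after image comparison showed changes only at the dishes, carriers and arm.

**What went wrong or disagreed**
- The blue dish first sat about 4° askew, and I squared it with a side push.
- The pushes left the tool tilted about 3°. I took this out by gripping a rack post and pushing against it.
- The keeper slipped about 19 mm along its length in the grip. I spotted this from the cameras and allowed for it before clipping.
- The last picture could not be viewed because the viewing limit was reached, so the final check was by measurement only.

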